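Probe the resin depth in a sample cup and lock the gauge

ROBOT

A 6-joint arm with a two-finger parallel gripper is mounted at the origin on a cart in front of the work surface, level with it; the furniture and walls round the work are solid. World frame = base frame: x ahead of the robot, y to its left, z up, the work surface at z = 0. Lengths are in m, angles in rad, forces in N, time in s.
With the tool pointing down it reaches from about 0.15 to 0.775 m from the base axis. Payload 6.1 kg.
Tool frame: the origin (TCP) lies midway between the tips of the shut fingers; the grasp point (between the pads) lies 19 mm behind it; z points along the fingers, y is the direction in which the jaws open and shut (so a half turn about z gives the same grasp; the last joint's range is limited). The gripper opens to 85 mm and grips with 20 to 120 N. Pads are 22 mm wide; open, the fingers measure 114 mm over their backs; the gripper's body (76 mm by 85 mm) begins 54 mm behind the grasp point. The pads swing forward as they close: fully open they stand 13 mm farther back than shut.
Start: joints at [-1.281, 0.126, -0.04, 1.405, 0, 1.571], TCP at [0.15, -0.503, 0.231] pointing down, gripper open.
Joint ranges: [-2.72, 2.72], [-0.95, 1.95], [-1.27, 1.35], [-1.78, 2.02], [-1.46, 1.47], [-3.14, 3.14]. Speed limits (rad/s): [2.39, 2.39, 3.01, 3.14, 3.14, 3.14].

INTERFACE

Orientations are given as a unit quaternion [w, x, y, z].
In Python, from rig import state, grab_frame, calibration, sign_off gives the robot as it stands. The module is installed in compiled form; this text tells all that it offers.
- The arm moves only by the tool send_rows, never from a script. Its argument "rows" is a list of rows, each a list of 7 numbers: the shift along the tool's x, y, z in mm, then the turn, a rotation vector about the tool's x, y, z in degrees, then the opening, from 0 (shut) to 1 (fully open). A call has 1 to 10 rows; each row is the pose to reach, as a shift and turn from the pose commanded when the call began, along the tool's axes at that moment; what a row does not reach only later rows make up. A row lasts 1/10 s, in which the tool goes at most 50 mm and 8.59 degrees, less where a joint would pass 70% of its speed; a pose out of reach is approached as far as the arm can. A call with a gripper value outside its range is refused whole. The fingers move at their own pace and stop on an object; "newtons" is the grip in N (left out, the last holds). Time passes only in rows, so rows that repeat a pose let the fingers close. It gives the time, the measured TCP pose, the force and the opening at its end, in the units of the state.
- state(): the state, without advancing time (a new reading comes with each control period).
- grab_frame(name): name is "side" or "top"; returns (picture, depth): 480x640x3 uint8, red, green, blue; 480x640 float32, m along the optical axis (not along the pixel's ray), 0 where there is no reading.
- calibration(name): a dict with "mtx" (3x3 intrinsics, pixels), "world_to_cam" (4x4, takes a point from world to camera coordinates). Camera axes: x right, y down, z forward; pixel columns grow to the right and rows downward; lengths in m; the calibration is good to about 2 mm. A picture is of the moment at which its call begins. calibration takes no time and is no camera call.
- sign_off(): hands the job in, once; it reports no verdict.
The state is a dict: "time_s": time; "joint_positions": joint angles; "qd": joint speeds; "effort": joint torques, N m; "ee_pos": TCP position; "orientation": TCP orientation; "ft_force": force on the tool from outside, world axes, zero at the start; "moment": the same for the moment, N m; "finger_gap": opening from 0.0 (shut) to 1.0 (fully open).
Only numpy, scipy, OpenCV 4.12 (cv2) and the standard library are available. Lean on these libraries where they do the work, as an engineer would, in place of code of your own. Each camera call takes 0.05 s, during which the arm holds its last target.

TASK

Two equal depth gauges stand on the bench; use the one whose probe hangs over the open steel cup, not the one over the petri dish. Take its probe by the knob on top and lower it gently until the tip rests on the set resin in the cup, let go, then press the lock lever at the front of the gauge all the way down so that the probe stays clamped there. Leave the other gauge alone.

Things in the scene. Friction and masses are not known exactly. Their poses are not given: they have to be found in the camera images.
- gauge: Depth gauge over the cup. Origin on the worktop straight under its probe; z up, x from the lock lever (front, -x) to the column (20 mm thick, 195 mm tall, 58 mm behind the probe). Foot 125 x 130 x 10 mm, reaching 50 mm in front of the origin. Head 42 mm wide, from 32 mm in front to 76 mm behind the probe, top (bush round the rod) 154 mm above the worktop.
- probe_knob (a point): Point to grip on that gauge's probe: on the axis of its black round knob (26 mm across, 41 mm tall), 18 mm below its top. The probe is an upright 10 mm steel rod that slides down through the head, up to 85 mm below its highest place (starts 0 to 20 mm below it); a drag of about 2 N lets it stay where it is left. Axes as the gauge's.
- probe_tip (a point): Lower rounded end of that probe, 178 mm straight below probe_knob. Axes as the gauge's.
- resin: Hard grey set resin in the steel cup, straight under the probe; z up. Its flat surface is 35 mm above this origin. The cup is fixed on the gauge's foot, 62 mm across outside, 56 mm inside, its rim 65 mm above the worktop; the resin's surface lies 18 to 42 mm below the rim, differently each time.
- lock_paddle (a point): Centre of the top face of the black paddle (34 mm long, 32 mm wide) on the end of that gauge's lock lever, in front of the head. The lever's level pivot is 140 mm above the worktop, 13 mm in front of the rod's axis. Raised, this point is about 66 mm in front of the pivot and 49 mm above it; pressed down, 82 mm in front and 5 mm above. Needs 2 N, up to 10 N at the end, when its shoe meets the rod.
- lock (a joint): Lock lever of the gauge over the cup, rad: 0 raised (open), grows as the paddle is pressed down; the shoe begins to clamp the rod at about 0.5 and the stop is at 0.58. Starts at 0 to 0.08 and stays where it is left.
- spare_gauge: The other gauge, the same in every size, over a petri dish; not to be touched. Origin and axes as for gauge.

How it is judged:
On the way:
1. the probe's tip rests on the resin while the lock lever is still up (z of probe_tip in the frame of resin below 0.04 m and value of joint lock below 0.3 rad), for 0.2 s.
At the end, for the whole second after the job is handed in: the probe's tip rests on the resin in the cup (within 5 mm) and that gauge's lock lever is pressed down (over 0.45 rad) and still (z of probe_tip in the frame of resin below 0.04 m and value of joint lock above 0.45 rad and velocity of joint lock below 0.05 rad/s); the robot touches nothing.
It fails at once if the other gauge is touched (over 3 N) (contact force between any of the fingers, the arm and spare_gauge above 3 N).
It fails at once if the probe is rammed into the resin (over 60 N) (contact force between gauge and resin above 60 N).
It also fails if it takes over 48 s, if anything falls off the work surface, if the arm or the gripper's body presses on something with over 40 N, if the wrist force passes 120 N, or if a joint passes its speed limit or range.

## Working session

There is one attempt and no reset: what is moved stays moved. The work goes in short steps, Python scripts to look and compute and a tool call to move; the robot and the scene stay as the last step left them, time stands still between calls to the robot, and variables do not carry over. Pictures are saved under pics/ and viewed, and the job is handed in when it is done.

Besides the shell and the picture viewer there is one more tool, called after "Request:" by a JSON object that holds its "op" and its "data", one argument or row to a line. send_rows: Moves the arm, as the interface text tells. Its arguments: {"type":"object","properties":{"rows":{"type":"array"},"newtons":{"type":"number"}},"required":["rows"]}

```bash
mkdir -p pics
python3 - <<'E'
from rig import *
import cv2,numpy as np
print(state())
for n in("side","top"):
    p,d=grab_frame(n);c=calibration(n);print(n,c)
    cv2.imwrite(f"pics/{n}0.png",p[:,:,::-1]);np.savez(f"{n}0.npz",p=p,d=d)
E
```

```text
{'time_s': 0.0, 'joint_positions': array([-1.28099110e+00,  1.26419829e-01, -4.05986261e-02,  1.40540338e+00,
       -8.73522558e-07,  1.57080326e+00]), 'qd': array([-1.68279413e-05, -1.41120119e-03,  1.55245229e-03,  3.45558696e-04,
       -1.41786221e-04, -6.53944185e-05]), 'effort': array([-6.00376352e-04, -4.35914540e+01,  3.52925313e+01,  1.71934225e-02,
        1.88958745e-05,  5.10160405e-06]), 'ee_pos': array([ 0.14991179, -0.50272204,  0.23051187]), 'orientation': array([-8.04171166e-04,  9.89520146e-01,  1.44392588e-01, -1.17793208e-04]), 'ft_force': array([ 0.43746119, -0.14180482,  0.23447124]), 'moment': array([-0.02361255, -0.01597337,  0.01629944]), 'finger_gap': 0.9980354471006034}
side {'mtx': array([[503.26288056,   0.        , 330.5194855 ],
       [  0.        , 503.26288056, 228.68856272],
       [  0.        ,   0.        ,   1.        ]]), 'world_to_cam': array([[ 0.89028635, -0.45511048, -0.01626873, -0.47265486],
       [-0.30556595, -0.57049638, -0.76234069,  0.28609406],
       [ 0.33766799,  0.68367268, -0.6469714 ,  0.81133855],
       [ 0.        ,  0.        ,  0.        ,  1.        ]])}
top {'mtx': array([[584.78935453,   0.        , 320.83871755],
       [  0.        , 584.78935453, 233.37466223],
       [  0.        ,   0.        ,   1.        ]]), 'world_to_cam': array([[ 0.01621754, -0.99985308, -0.00554993, -0.00610767],
       [-0.9817174 , -0.01487006, -0.18976258,  0.55391894],
       [ 0.18965217,  0.00852595, -0.98181432,  0.98860424],
       [ 0.        ,  0.        ,  0.        ,  1.        ]])}
```

View pics/side0.png

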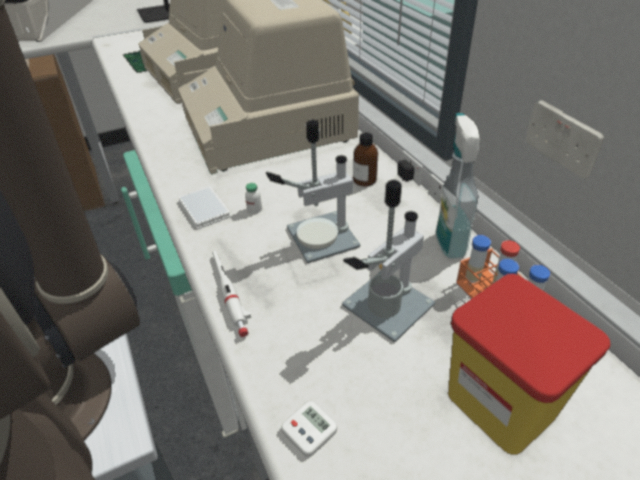

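View pics/top0.png

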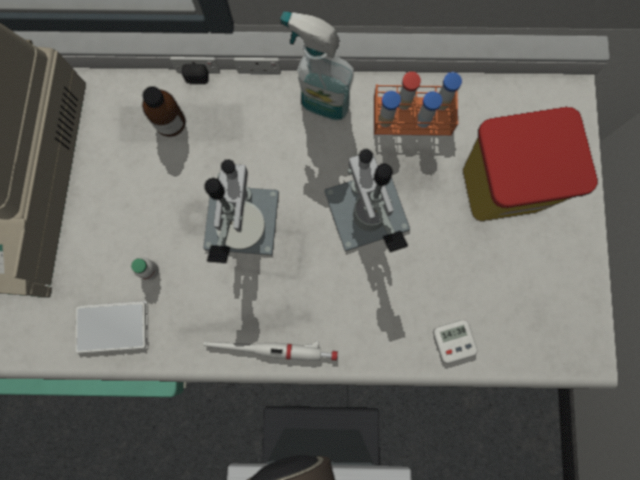

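The cup gauge is the right-hand one in both views (side: knob at 393,190; top: knob at 384,175, paddle at 397,241). The spare is the left-hand one, over the dish. Next I measure both.

```bash
cat > h.py <<'E'
import numpy as np,cv2
from rig import calibration
def cloud(n,d):
    c=calibration(n);K=c["mtx"];T=np.linalg.inv(c["world_to_cam"])
    v,u=np.mgrid[:480,:640]
    P=np.stack([(u-K[0,2])/K[0,0]*d,(v-K[1,2])/K[1,1]*d,d],-1)
    return P@T[:3,:3].T+T[:3,3]
def ray(n,u,v):
    c=calibration(n);K=c["mtx"];T=np.linalg.inv(c["world_to_cam"])
    r=T[:3,:3]@np.linalg.solve(K,[u,v,1.]);return T[:3,3],r
def plane(n,u,v,z):
    o,r=ray(n,u,v);return o+r*(z-o[2])/r[2]
def tri(a,b):
    (o1,r1),(o2,r2)=ray("side",*a),ray("top",*b)
    s=np.linalg.lstsq(np.stack([r1,-r2],1),o2-o1,rcond=None)[0]
    p,q=o1+r1*s[0],o2+r2*s[1];return (p+q)/2,np.linalg.norm(p-q)
def proj(n,P):
    c=calibration(n);q=c["world_to_cam"]@np.append(P,1);q=c["mtx"]@q[:3];return q[:2]/q[2]
E
python3 - <<'E'
from h import *
for n,box in(("top",(320,140,420,260)),("side",(330,170,440,345))):
    f=np.load(n+"0.npz");p,d=f["p"],f["d"];W=cloud(n,d)
    x0,y0,x1,y1=box
    dark=(p.max(2)<60).astype(np.uint8);m=np.zeros_like(dark);m[y0:y1,x0:x1]=dark[y0:y1,x0:x1]
    k,l,s,c=cv2.connectedComponentsWithStats(m)
    for i in range(1,k):
        if s[i,4]<30: continue
        w=W[(l==i)&(d>0)]
        if len(w): print(n,s[i],c[i].round(1),"med",np.median(w,0).round(4),"lo",np.percentile(w,3,0).round(3),"hi",np.percentile(w,97,0).round(3))
    cv2.imwrite(f"pics/{n}_crop.png",cv2.resize(p[y0-10:y1+10,x0-10:x1+10,::-1],None,fx=3.8 if n=="top" else 3,fy=3.8 if n=="top" else 3,interpolation=cv2.INTER_CUBIC))
    # foot: z about 10mm
    z=W[...,2];hs=((z>0.004)&(z<0.016)&(d>0)).astype(np.uint8)
    sub=np.zeros_like(hs);sub[y0:y1,x0:x1]=hs[y0:y1,x0:x1]
    w=W[sub>0];r=cv2.minAreaRect((w[:,:2]*1000).astype(np.float32));print(n,"foot",r,len(w),"bench z",np.median(W[300:340,290:320,2]) if n=="top" else "")
    # high points
    sub=np.zeros_like(hs,bool);sub[y0:y1,x0:x1]=True
    w=W[sub&(z>0.215)&(d>0)];print("high",len(w),np.median(w,0).round(4),w.min(0).round(3),w.max(0).round(3),np.percentile(w[:,2],95))
E
```

```text
top [360 150  12  14 140] [365.4 156.5] med [ 0.6511 -0.0663  0.1945] lo [ 0.642 -0.075  0.186] hi [ 0.661 -0.058  0.197]
top [374 163  19  35 354] [382.3 176.2] med [ 0.5938 -0.0849  0.2887] lo [ 0.586 -0.096  0.182] hi [ 0.608 -0.075  0.292]
top [367 224  15   6  41] [375. 227.] med [ 0.5699 -0.0958  0.0352] lo [ 0.568 -0.106  0.016] hi [ 0.576 -0.082  0.054]
top [382 231  25  20 324] [394.4 240.5] med [ 0.5198 -0.1128  0.1841] lo [ 0.505 -0.127  0.174] hi [ 0.534 -0.097  0.192]
top foot ((632.22900390625, -88.63871002197266), (231.40403747558594, 188.64549255371094), 0.9678246974945068) 2542 bench z -0.0005026299314173643
high 371 [ 0.5943 -0.0843  0.2886] [ 0.585 -0.098  0.215] [ 0.612 -0.073  0.295] 0.29202830167781346
side [354 170  22  16 129] [367.8 178.6] med [0.7779 0.2719 0.0169] lo [0.751 0.267 0.008] hi [0.793 0.292 0.048]
side [399 170  15  11 129] [406.3 174. ] med [0.8575 0.2294 0.0317] lo [0.854 0.224 0.019] hi [0.875 0.255 0.046]
side [386 181  15  27 319] [392.6 193.5] med [ 0.5941 -0.0943  0.2783] lo [ 0.587 -0.099  0.256] hi [ 0.605 -0.084  0.292]
side [406 213  11   9  78] [410.7 216.6] med [ 0.6512 -0.0714  0.1951] lo [ 0.644 -0.078  0.189] hi [ 0.66  -0.063  0.197]
side [345 258  23  11 127] [356. 263.] med [ 0.517  -0.1194  0.1881] lo [ 0.506 -0.131  0.179] hi [ 0.532 -0.107  0.192]
side foot ((687.8279418945312, 69.66455078125), (508.20745849609375, 249.1753387451172), 53.6351432800293) 2992 bench z 
high 524 [ 0.596  -0.0915  0.273 ] [ 0.586 -0.1    0.215] [ 0.611 -0.075  0.294] 0.2914783129496238
```

```bash
ls pics
```

```text
side0.png
side_crop.png
top0.png
top_crop.png
```

Run:
```python
from h import *
f=np.load("top0.npz");p,d=f["p"],f["d"];W=cloud("top",d);z=W[...,2]
A=np.zeros_like(z,bool);A[140:260,330:420]=True
m=A&(z>.284);print("knob top",m.sum(),W[m].mean(0).round(4),[c.round(1) for c in np.where(m)],) if 0 else None
r=cv2.minEnclosingCircle((W[m][:,:2]*1000).astype(np.float32));print(m.sum(),W[m].mean(0).round(4),np.median(z[m]),r)
B=A.copy();B[:,:]=False;B[185:235,350:395]=True
for lo in np.arange(.015,.07,.005):
    q=B&(z>lo)&(z<=lo+.005);print(round(lo,3),q.sum(),W[q].mean(0).round(3) if q.any() else "")
f=np.load("side0.npz");p,d=f["p"],f["d"];W=cloud("side",d);z=W[...,2]
s=z[272:300:3,366:408:3];print((s*1000).astype(int))
print("s2 tip expected", [proj(n,(.597,-.086,.095)).round(1) for n in("side","top")])
# angle from column cap and paddle
for c,pd in (((.6515,-.0665),(.520,-.112)),):
    v=np.subtract(c,pd);print(np.degrees(np.arctan2(v[1],v[0])),np.hypot(*v))
# joint info: current yaw of tool
from scipy.spatial.transform import Rotation as R
from rig import state
o=state()["orientation"];print(R.from_quat(o[[1,2,3,0]]).as_matrix().round(3))
```

```text
290 [ 0.5666 -0.075   0.3899] 0.29031987010064747 ((483.66058349609375, -47.15448760986328), 133.65809631347656)
0.015 34 [ 0.6   -0.071  0.018]
0.02 39 [ 0.619 -0.065  0.022]
0.025 17 [ 0.578 -0.076  0.027]
0.03 19 [ 0.578 -0.077  0.033]
0.035 55 [ 0.589 -0.078  0.039]
0.04 196 [ 0.591 -0.077  0.042]
0.045 24 [ 0.583 -0.075  0.047]
0.05 25 [ 0.579 -0.076  0.053]
0.055 18 [ 0.575 -0.078  0.058]
0.06 62 [ 0.585 -0.07   0.063]
0.065 30 [ 0.587 -0.07   0.067]
0.07 1 [ 0.572 -0.07   0.07 ]
[[  0   0   0   0   9   9 134 130 124 119   0   0  63  63]
 [  0   0   0  63  63  62 127 125 116  66   0  43  54  56]
 [ -1   0  62  62  56  54 119 116  55  57  61  39  49  46]
 [  0  10  59  54  47  48  47  46  46  51  55  61  40  40]
 [  7  65  50  42  42  43  43  42  42  41  48  58  65  32]
 [  9  65  40  40  43  41  44  42  42  41  42  50  65  22]
 [  9  59  65  42  40  40  41  40  41  41  41  41 735  24]
 [ 10  52  61  65  43  44  40  43  43  43  44  63  15  14]
 [ 11  43  52  61  63  66  41  42  43  62  62  56  10  10]
 [ 12  34  47  50  56  61  62  61  60  58  54  48   9   9]]
s2 tip expected [array([384.9, 274. ]), array([372.5, 205. ])]
19.0860092031515 0.1391492005007574
[[ 0.958  0.286 -0.   ]
 [ 0.286 -0.958  0.001]
 [ 0.    -0.001 -1.   ]]
```

View pics/side_crop.png

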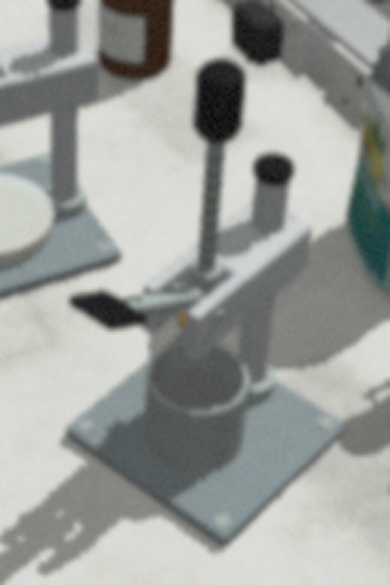

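View pics/top_crop.png

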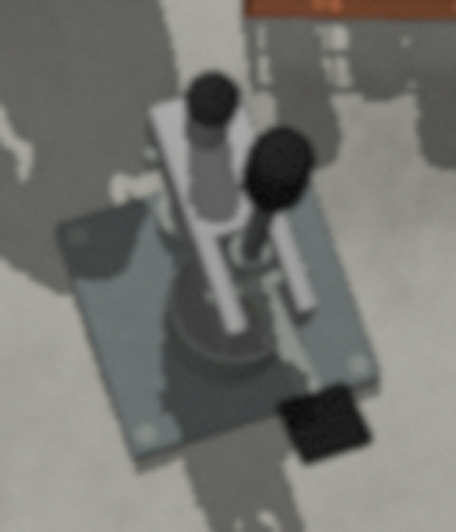

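Run:
```python
from h import *
for n,b in(("top",(160,200,370,400)),("side",(170,215,380,405))):
    f=np.load(n+"0.npz");d=f["d"];W=cloud(n,d);z=W[...,2]
    A=np.zeros_like(z,bool);A[b[0]:b[1],b[2]:b[3]]=True
    m=A&(z>.286)&(z<.30)&(abs(W[...,0]-.596)<.03)&(abs(W[...,1]+.086)<.03)
    print(n,m.sum(),W[m].mean(0).round(4),cv2.minEnclosingCircle((W[m][:,:2]*1000).astype(np.float32)))
    if n=="side":
        # rim of cup
        q=(z>.061)&(z<.068)&(abs(W[...,0]-.59)<.045)&(abs(W[...,1]+.085)<.045)
        e=cv2.fitEllipse((W[q][:,:2]*1000).astype(np.float32));print("rim",q.sum(),e,cv2.minEnclosingCircle((W[q][:,:2]*1000).astype(np.float32)))
        q=(z>.034)&(z<.05)&(np.hypot(W[...,0]-.596,W[...,1]+.087)<.02);print("resin",q.sum(),np.median(z[q]))
```

```text
top 235 [ 0.5976 -0.0853  0.29  ] ((598.4952392578125, -85.32115173339844), 12.747580528259277)
side 147 [ 0.598  -0.0883  0.2899] ((598.3958129882812, -87.33305358886719), 12.666440963745117)
rim 194 ((599.657958984375, -86.47219848632812), (58.37813949584961, 59.16343688964844), 19.258819580078125) ((599.7172241210938, -85.99641418457031), 31.975526809692383)
resin 141 0.042593668476487156
```

Request:
{"op": "send_rows", "data": {
  "rows": [
    [30,-15,-60,0,0,0,1],
    [75,-37,-95,0,0,0,1],
    [120,-60,-95,0,0,0,1],
    [165,-82,-95,0,0,0,1],
    [210,-105,-95,0,0,0,1],
    [255,-127,-95,0,0,0,1],
    [300,-150,-95,0,0,0,1],
    [340,-170,-95,0,0,0,1],
    [380,-190,-95,0,0,0,1],
    [400,-200,-95,0,0,0,1]
  ],
  "newtons": 20
}}

```text
time_s: 1.1
ee_pos: [0.4778, -0.1948, 0.3258]
orientation: [-0.0, 0.989, 0.145, -0.0]
ft_force: [-0.4, -1.0, -0.1]
finger_gap: 0.999
```

Request:
{"op": "send_rows", "data": {
  "rows": [
    [40,-19,0,0,0,0,1],
    [80,-38,0,0,0,0,1],
    [115,-55,0,0,0,0,1],
    [138,-66,0,0,0,0,1],
    [146,-69.5,0,0,0,0,1],
    [146,-69.5,0,0,0,0,1]
  ]
}}

```text
time_s: 1.7
ee_pos: [0.5967, -0.0881, 0.3252]
orientation: [-0.0, 0.989, 0.145, -0.001]
ft_force: [-0.9, -0.3, 0.2]
finger_gap: 0.998
```

Request:
{"op": "send_rows", "data": {
  "rows": [
    [2,-1,0,0,0,0,1],
    [2,-1,15,0,0,0,1],
    [2,-1,35,0,0,0,1],
    [2,-1,55,0,0,0,1],
    [2,-1,68,0,0,0,1],
    [2,-1,72,0,0,0,1],
    [2,-1,72,0,0,0,1]
  ]
}}

```text
time_s: 2.4
ee_pos: [0.597, -0.0881, 0.2545]
orientation: [-0.0, 0.99, 0.144, -0.0]
ft_force: [-0.1, -0.2, -0.3]
finger_gap: 0.998
```

```bash
python3 - <<'E'
from h import *
from rig import *
for n in("side","top"):
    p,d=grab_frame(n)
    cv2.imwrite(f"pics/{n}1.png",p[:,:,::-1] )
    np.savez(f"{n}1.npz",p=p,d=d)
print(state()["ee_pos"],state()["ft_force"])
E
python3 -c "
import cv2,numpy as np
a=cv2.imread('pics/side1.png')[120:340,280:480];b=cv2.imread('pics/top1.png')[120:340,280:480]
cv2.imwrite('pics/c1.png',cv2.resize(np.hstack([a,b]),(800,440)))"
```

```text
[ 0.5977808  -0.0878483   0.25547129] [-0.24271964  0.55505335 -0.10250314]
```

View pics/c1.png

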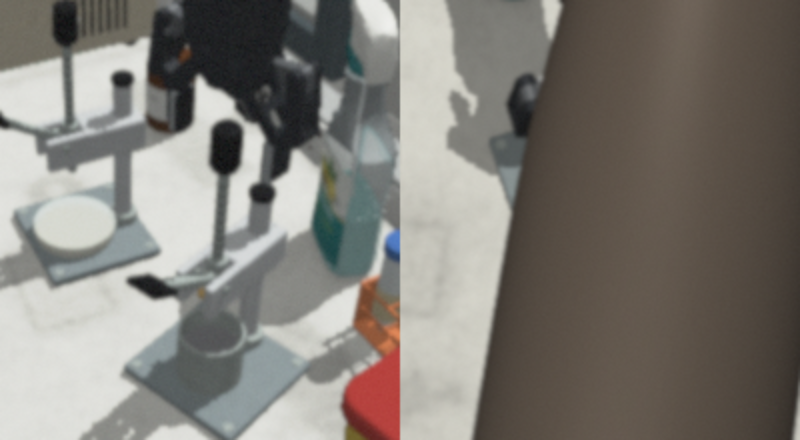

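The side view shows the jaws straddling the knob (knob at about 392,193, near finger tip at about 417,207), which matches the projection. Closing gently now.

Request:
{"op": "send_rows", "data": {
  "rows": [
    [0,0,0,0,0,0,0.5],
    [0,0,0,0,0,0,0.2],
    [0,0,0,0,0,0,0.2],
    [0,0,0,0,0,0,0.2],
    [0,0,0,0,0,0,0.2],
    [0,0,0,0,0,0,0.2]
  ],
  "newtons": 20
}}

```text
time_s: 3.1
ee_pos: [0.5977, -0.0864, 0.2543]
orientation: [-0.001, 0.989, 0.145, -0.0]
ft_force: [-1.7, 4.7, 1.2]
finger_gap: 0.3
```

Request:
{"op": "send_rows", "data": {
  "rows": [
    [0,-1,2,0,0,0,0.2],
    [0,-1,6,0,0,0,0.2],
    [0,-1,11,0,0,0,0.2],
    [0,-1,16,0,0,0,0.2],
    [0,-1,21,0,0,0,0.2],
    [0,-1,26,0,0,0,0.2],
    [0,-1,31,0,0,0,0.2],
    [0,-1,36,0,0,0,0.2],
    [0,-1,40,0,0,0,0.2],
    [0,-1,40,0,0,0,0.2]
  ]
}}

```text
time_s: 4.1
ee_pos: [0.5976, -0.0863, 0.2133]
orientation: [-0.0, 0.99, 0.144, -0.0]
ft_force: [3.2, 1.7, -2.6]
finger_gap: 0.296
```

Request:
{"op": "send_rows", "data": {
  "rows": [
    [0,0,1,0,0,0,0.2],
    [0,0,2,0,0,0,0.2],
    [0,0,3,0,0,0,0.2],
    [0,0,4,0,0,0,0.2],
    [0,0,5,0,0,0,0.2],
    [0,0,6,0,0,0,0.2],
    [0,0,7,0,0,0,0.2]
  ]
}}

```text
time_s: 4.8
ee_pos: [0.5977, -0.0863, 0.2072]
orientation: [0.0, 0.99, 0.144, 0.0]
ft_force: [1.7, 3.3, 1.3]
finger_gap: 0.298
```

Request:
{"op": "send_rows", "data": {
  "rows": [
    [0,0,0.5,0,0,0,0.2],
    [0,0,1,0,0,0,0.2],
    [0,0,1.5,0,0,0,0.2],
    [0,0,2,0,0,0,0.2]
  ]
}}

```text
time_s: 5.2
ee_pos: [0.5976, -0.0863, 0.2053]
orientation: [0.0, 0.99, 0.144, 0.0]
ft_force: [2.5, 3.0, -0.2]
finger_gap: 0.293
```

Request:
{"op": "send_rows", "data": {
  "rows": [
    [0,0,0.5,0,0,0,0.2],
    [0,0,1,0,0,0,0.2],
    [0,0,1.5,0,0,0,0.2],
    [0,0,2,0,0,0,0.2]
  ]
}}

```text
time_s: 5.6
ee_pos: [0.5977, -0.0863, 0.2033]
orientation: [0.0, 0.99, 0.144, 0.0]
ft_force: [1.4, 2.3, 1.3]
finger_gap: 0.295
```

Request:
{"op": "send_rows", "data": {
  "rows": [
    [0,0,0.5,0,0,0,0.2],
    [0,0,1,0,0,0,0.2],
    [0,0,1.5,0,0,0,0.2]
  ]
}}

```text
time_s: 5.9
ee_pos: [0.5976, -0.0863, 0.2018]
orientation: [0.0, 0.99, 0.144, 0.0]
ft_force: [2.1, 2.5, 1.3]
finger_gap: 0.295
```

Request:
{"op": "send_rows", "data": {
  "rows": [
    [0,0,0.5,0,0,0,0.2],
    [0,0,1,0,0,0,0.2],
    [0,0,1.5,0,0,0,0.2]
  ]
}}

```text
time_s: 6.2
ee_pos: [0.5976, -0.0863, 0.2003]
orientation: [0.0, 0.99, 0.144, 0.0]
ft_force: [2.9, 2.1, 1.3]
finger_gap: 0.296
```

Request:
{"op": "send_rows", "data": {
  "rows": [
    [0,0,0.5,0,0,0,0.2],
    [0,0,1,0,0,0,0.2],
    [0,0,1.5,0,0,0,0.2]
  ]
}}

```text
time_s: 6.5
ee_pos: [0.5976, -0.0863, 0.1988]
orientation: [0.0, 0.99, 0.144, 0.0]
ft_force: [2.7, 2.9, 0.5]
finger_gap: 0.294
```

Run:
```python
from h import *
from rig import *
p,d=grab_frame("side")
np.savez("side2.npz",p=p,d=d)
a=np.load("side1.npz")["p"]
cv2.imwrite("pics/c2.png",cv2.resize(np.hstack([a[150:330,320:460],p[150:330,320:460]])[:,:,::-1],(800,514),interpolation=cv2.INTER_CUBIC))
W=cloud("side",d);z=W[...,2]
q=(abs(W[...,0]-.598)<.02)&(abs(W[...,1]+.087)<.02)&(z>.17)
print(q.sum(),np.percentile(z[q],[5,50,90,97,100]))
print(proj("side",(.598,-.087,.178+.0)),proj("side",(.598,-.087,.235)),state()["ft_force"])
```

```text
1200 [0.19701088 0.24948663 0.30726731 0.45603722 0.46123093]
[388.39078261 239.07169347] [390.47056401 212.27319975] [2.42020921 3.13161942 0.23896908]
```

View pics/c2.png

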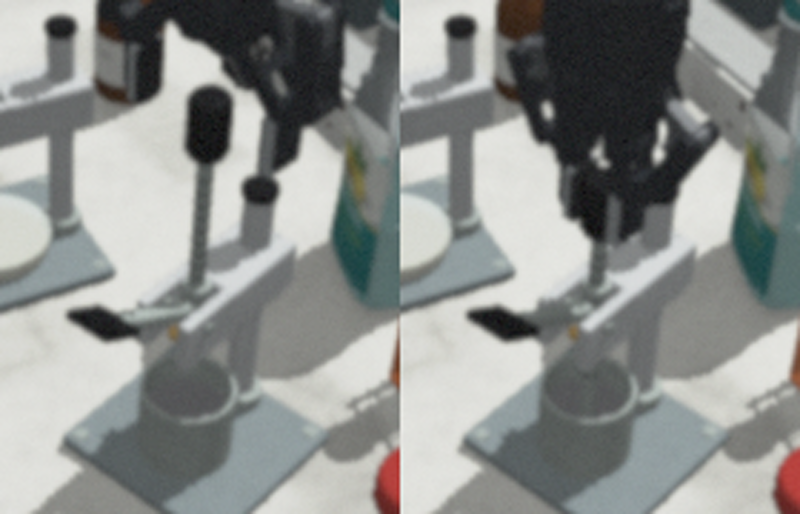

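Request:
{"op": "send_rows", "data": {
  "rows": [
    [0,0,0.5,0,0,0,0.2],
    [0,0,1,0,0,0,0.2],
    [0,0,1.5,0,0,0,0.2]
  ]
}}

```text
time_s: 6.85
ee_pos: [0.5976, -0.0863, 0.1973]
orientation: [-0.0, 0.99, 0.144, 0.0]
ft_force: [2.0, 3.0, 1.4]
finger_gap: 0.297
```

Request:
{"op": "send_rows", "data": {
  "rows": [
    [0,0,0.5,0,0,0,0.2],
    [0,0,1,0,0,0,0.2],
    [0,0,1.5,0,0,0,0.2]
  ]
}}

```text
time_s: 7.15
ee_pos: [0.5976, -0.0863, 0.1958]
orientation: [0.0, 0.99, 0.144, 0.0]
ft_force: [2.1, 2.8, 1.6]
finger_gap: 0.294
```

Request:
{"op": "send_rows", "data": {
  "rows": [
    [0,0,0.5,0,0,0,0.2],
    [0,0,1,0,0,0,0.2],
    [0,0,1.5,0,0,0,0.2]
  ]
}}

```text
time_s: 7.45
ee_pos: [0.5976, -0.0863, 0.1943]
orientation: [0.0, 0.99, 0.144, 0.0]
ft_force: [2.3, 3.5, 0.2]
finger_gap: 0.298
```

Run:
```python
from h import *
from rig import *
p,d=grab_frame("side")
np.savez("side3.npz",p=p,d=d)
a=np.load("side0.npz")["p"];b=np.load("side2.npz")["p"]
g=lambda p:cv2.resize(p[220:310,360:425,::-1],(266,370),interpolation=cv2.INTER_CUBIC)
cv2.imwrite("pics/c3.png",np.clip(np.hstack([g(a),g(b),g(p)])*1.4,0,255))
print(state()["ft_force"],proj("side",(.598,-.087,.0425)),proj("side",(.598,-.087,.095)))
W=cloud("side",d)[...,2];print((W[268:296:3,372:402:2]*1000).astype(int))
```

```text
[2.94164197 2.01132776 0.1867231 ] [384.11148087 294.21154656] [385.669735   274.13305968]
[[120   0  -1   0 123 140 142 145 139 134 132 125 122 118  66]
 [  0   0   1   1   9 135 136 135 130 128 123 120  -1   2  61]
 [  0   1  10  65  67 127 131 125 124 120  65   3   1   0  54]
 [ 67  66  62  59  55 118 121 118 117  58  63  62  66   0  47]
 [ 63  56  54 735  48  48  79  84  80  49  53  57  59  61  65]
 [ 51  48  45  42  41  41  73  74  74  43  44  49  50  54  63]
 [ 44  40  41  42  42  42  67  68  62  42  42  43  44  47  57]
 [ 41  42  42  40  43  39  57  58  43  41  39  42  44  44  50]
 [ 66  62  43  43  42  43  52  50  42  43  40  43  42  42  67]
 [ 57  62  62  64  43  41  42  42  42  42  42 735  66  62  54]][ WARN:0@1.869] global loadsave.cpp:1063 imwrite_ Unsupported depth image for selected encoder is fallbacked to CV_8U.
```

View pics/c3.png

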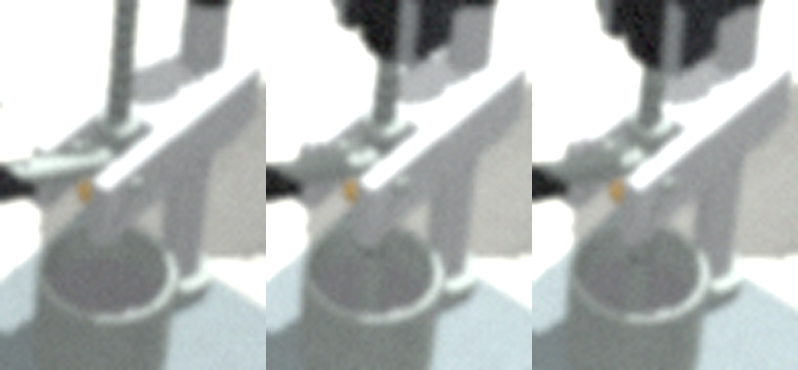

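Run:
```python
from h import *
for k in(0,2,3):
    d=np.load(f"side{k}.npz")["d"];P=cloud("side",d);W=P[...,2]
    print(k);print((W[282:300,380:392]*1000).astype(int))
    m=np.zeros_like(W,bool);m[262:300,378:394]=True
    q=m&(W>.046)&(np.hypot(P[...,0]-.598,P[...,1]+.087)<.012);print(np.sort(W[q])[:8].round(4))
    # knob top/low dark extents
```

```text
0
[[ 45  42  41  43  44  42  43  43  43  46  45  47]
 [ 43  42  44  43  41  43  43  42  41  42  43  44]
 [ 43  43  44  43  43  41  42  42  43  41  42  41]
 [ 41  42  41  42  42  42  42  42  42  44  40  42]
 [ 41  43  42  41  40  43  42  40  41  40  43  44]
 [ 41  41  41  44  44  41  42  42  42  43  42  43]
 [ 41  40 735  41  43  43  43  42  42  41  43  43]
 [ 41  44  43  42  42  41  42  43  42  41  43  42]
 [ 42  40  42  42  41  42  43  40  41  43  41  44]
 [ 42  41  43  41  42  42  40  41  42  42  42  42]
 [ 43  43  42  41  43  41  43  42  40  41  43  44]
 [ 41  44  43  43  40  40  42  43  42  42  43  42]
 [ 44  42  42  44  44  41  42  41  40  42  40  42]
 [ 41  44  41  42  42  41  40  44  42  40  42  44]
 [ 64  66  65  64  41  43  43  42  41  42  43  63]
 [ 64  65  63  63  63  66  64  65  65  65  66  64]
 [ 60  61  62  60  63  60  64  64  62  62  63  64]
 [ 56  61  60  62  62  58  60  61  60  58  60  59]]
[]
2
[[44 45 43 71 76 75 77 77 77 45 45 46]
 [44 43 43 72 72 75 73 74 73 43 45 43]
 [43 42 42 68 71 71 72 71 70 43 43 40]
 [41 40 41 66 69 70 70 69 65 44 42 40]
 [42 40 42 66 65 6
[... 865 characters left out ...]
  63  62  63  58  42  40  44]
 [ 40  42  45  60  60  60  61  60  42  42  42  41]
 [ 43  42  39  54  57  58  58  57  43  41  41  43]
 [ 43  43  43  55  56  59  56  56  42  41  43  42]
 [ 43  43  42  52  52  55  52  51  40  42  40  40]
 [ 42  40  43  51  52  49  50  50  42  42  43  43]
 [ 42  41  44  46  48  47  45  45  43 735  42  42]
 [ 43  43  41  44  44  44  45  42  41  42  40  45]
 [ 43  41  41  43  42  42  42  42  42  42  42  41]
 [ 64  65  65  65  42  41  40  42  41  43  42  65]
 [ 62  62  63  63  65  64  64  66  65  64  65  64]
 [ 62  59  62  62  63  63  63  63  63  64  62  60]
 [ 58  59  59  61  57  61  62  60  60  61  61  57]]
[0.0462 0.0478 0.0489 0.0498 0.0503 0.0508 0.051  0.0512]
```

The rod reaches the resin at row 294. It is unchanged over the last 4.5 mm of travel, so the tip rests on the resin and the fingers are slipping on the knob. Releasing and rising.

Request:
{"op": "send_rows", "data": {
  "rows": [
    [0,0,0,0,0,0,0.45],
    [0,0,0,0,0,0,0.7],
    [0,0,0,0,0,0,0.7],
    [0,0,0,0,0,0,0.7],
    [0,0,-15,0,0,0,0.7],
    [0,0,-40,0,0,0,0.7],
    [0,0,-70,0,0,0,0.7],
    [0,0,-80,0,0,0,0.7],
    [-40,0,-80,0,0,0,0.7],
    [-80,0,-80,0,0,0,0.3]
  ]
}}

```text
time_s: 8.5
ee_pos: [0.5207, -0.1093, 0.273]
orientation: [-0.0, 0.989, 0.145, -0.001]
ft_force: [-0.5, 0.2, 0.1]
finger_gap: 0.546
```

Run:
```python
from h import *
from rig import *
p,d=grab_frame("side")
np.savez("side4.npz",p=p,d=d)
cv2.imwrite("pics/c4.png",cv2.resize(p[130:340,300:480,::-1],(514,600),interpolation=cv2.INTER_CUBIC))
P=cloud("side",d);W=P[...,2];print((W[286:298,380:392]*1000).astype(int))
m=(p.max(2)<70)&(W>.17)&(W<.26)&(np.hypot(P[...,0]-.598,P[...,1]+.087)<.02)
print("knob",m.sum(),np.percentile(W[m],[2,50,98]) if m.any() else 0)
m=(p.max(2)<70)&(W>.14)&(W<.2)&(np.hypot(P[...,0]-.523,P[...,1]+.113)<.03)
print("paddle",m.sum(),P[m].mean(0),cv2.minAreaRect((P[m][:,:2]*1000).astype(np.float32)),P[m].min(0),P[m].max(0))
print(state()["ee_pos"],state()["finger_gap"])
```

```text
[[42 42 44 63 63 69 68 65 63 41 43 44]
 [41 41 42 60 65 62 65 64 59 43 42 42]
 [41 40 41 59 59 63 61 61 41 44 40 41]
 [42 44 41 56 59 60 58 57 43 41 41 40]
 [43 42 42 50 55 53 56 54 42 42 44 42]
 [43 46 41 53 54 53 53 51 45 40 41 43]
 [42 43 41 48 51 49 49 48 42 43 43 42]
 [42 41 42 46 50 48 48 46 43 41 42 44]
 [40 42 43 44 46 46 44 43 42 43 40 43]
 [42 41 42 41 44 41 42 42 42 43 41 41]
 [66 67 66 64 41 42 42 45 40 42 45 66]
 [66 62 65 63 64 64 63 66 64 65 63 63]]
knob 286 [0.19619954 0.21951545 0.23162585]
paddle 136 [ 0.51794071 -0.11948169  0.18673002] ((520.1221313476562, -116.03582763671875), (27.7484188079834, 27.94207763671875), 20.3021183013916) [ 0.50369271 -0.13145779  0.17610851] [ 0.53757632 -0.10413469  0.19266031]
[ 0.5145346 -0.1103537  0.2738716] 0.45839172834719594
```

View pics/c4.png

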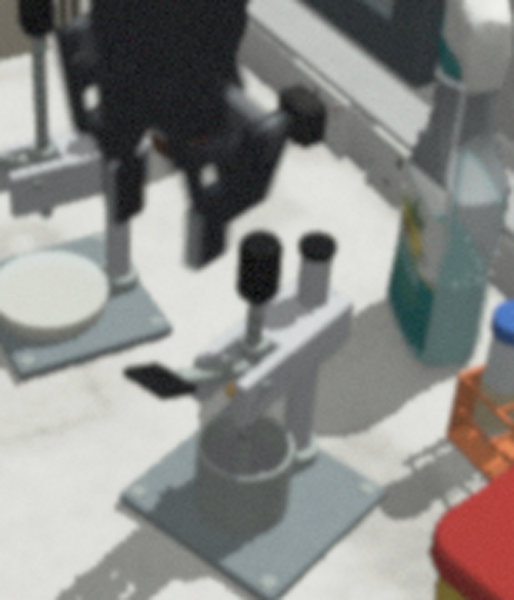

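Request:
{"op": "send_rows", "data": {
  "rows": [
    [-2,4.5,0,0,0,0,0],
    [-2,4.5,0,0,0,0,0],
    [-2,4.5,15,0,0,0,0],
    [-2,4.5,35,0,0,0,0],
    [-2,4.5,55,0,0,0,0],
    [-2,4.5,66,0,0,0,0],
    [-2,4.5,66,0,0,0,0]
  ]
}}

```text
time_s: 9.25
ee_pos: [0.5201, -0.1137, 0.2063]
orientation: [-0.001, 0.989, 0.145, -0.002]
ft_force: [0.0, 0.5, -0.3]
finger_gap: 0.002
```

Run:
```python
from h import *
from rig import *
p,d=grab_frame("side")
cv2.imwrite("pics/c5.png",cv2.resize(p[180:340,290:450,::-1],(600,600),interpolation=cv2.INTER_CUBIC))
s=state();print(s["ee_pos"],s["finger_gap"],s["ft_force"])
```

```text
[ 0.52048576 -0.11382849  0.20760542] 0.0006277593023545004 [-0.66391363 -0.83529767  0.41949645]
```

View pics/c5.png

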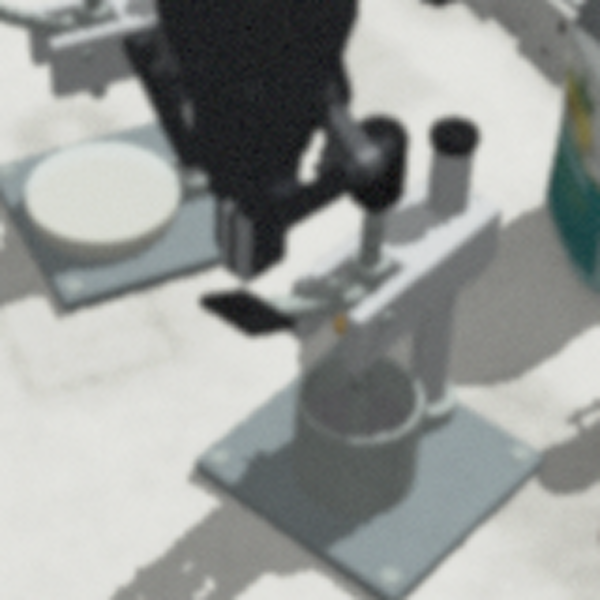

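Request:
{"op": "send_rows", "data": {
  "rows": [
    [0,0,5,0,0,0,0],
    [0,0,10,0,0,0,0],
    [0,0,14,0,0,0,0],
    [-1,0,18,0,0,0,0],
    [-3,0,22,0,0,0,0],
    [-4,0,25,0,0,0,0],
    [-5,0,28,0,0,0,0],
    [-6,0,31,0,0,0,0],
    [-7,0,34,0,0,0,0],
    [-7,0,34,0,0,0,0]
  ]
}}

```text
time_s: 10.3
ee_pos: [0.5133, -0.1161, 0.1738]
orientation: [-0.0, 0.99, 0.144, -0.0]
ft_force: [-0.0, -0.7, 0.5]
finger_gap: 0.002
```

Run:
```python
from h import *
from rig import *
p,d=grab_frame("side")
cv2.imwrite("pics/c6.png",cv2.resize(p[180:340,290:450,::-1],(600,600),interpolation=cv2.INTER_CUBIC))
s=state();print(s["ee_pos"],s["finger_gap"],s["ft_force"])
```

```text
[ 0.51339508 -0.11599313  0.173975  ] 0.0012611713803029841 [-0.38195957  0.02406714  0.12776415]
```

View pics/c6.png

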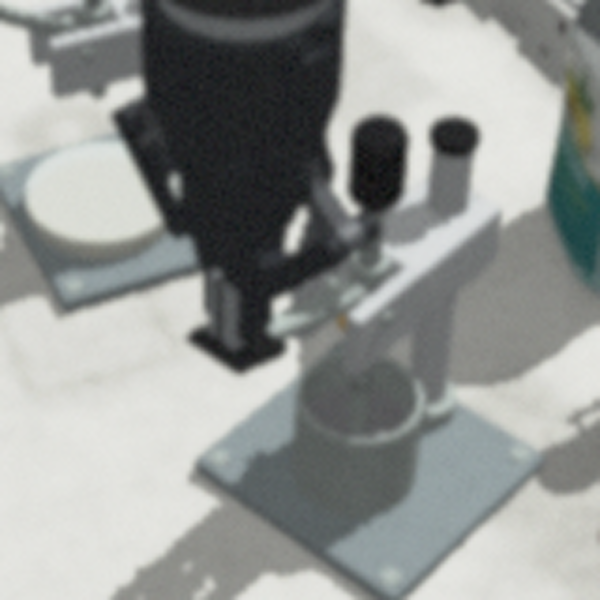

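Request:
{"op": "send_rows", "data": {
  "rows": [
    [-1,0,3,0,0,0,0],
    [-2,0,6,0,0,0,0],
    [-3,0,9,0,0,0,0],
    [-3.5,0,12,0,0,0,0],
    [-4,0,15,0,0,0,0],
    [-4.5,0,18,0,0,0,0],
    [-5,0,20,0,0,0,0],
    [-5,0,22,0,0,0,0],
    [-5,0,24,0,0,0,0],
    [-5,0,24,0,0,0,0]
  ]
}}

```text
time_s: 11.35
ee_pos: [0.5087, -0.1174, 0.15]
orientation: [-0.0, 0.99, 0.144, -0.0]
ft_force: [0.3, 0.5, 0.4]
finger_gap: -0.001
```

Request:
{"op": "send_rows", "data": {
  "rows": [
    [0,0,1,0,0,0,0],
    [0,0,2,0,0,0,0],
    [0,0,3,0,0,0,0],
    [0,0,4,0,0,0,0],
    [0,0,4,0,0,0,0]
  ]
}}

```text
time_s: 11.85
ee_pos: [0.5086, -0.1175, 0.1462]
orientation: [-0.0, 0.99, 0.144, -0.0]
ft_force: [-0.9, -0.0, 2.0]
finger_gap: -0.003
```

Request:
{"op": "send_rows", "data": {
  "rows": [
    [0,0,1,0,0,0,0],
    [0,0,2,0,0,0,0],
    [0,0,2,0,0,0,0]
  ]
}}

```text
time_s: 12.15
ee_pos: [0.5086, -0.1176, 0.1444]
orientation: [0.0, 0.99, 0.144, -0.0]
ft_force: [-3.8, 0.1, 4.9]
finger_gap: -0.001
```

Request:
{"op": "send_rows", "data": {
  "rows": [
    [0,0,1,0,0,0,0],
    [0,0,2,0,0,0,0],
    [0,0,2,0,0,0,0]
  ]
}}

```text
time_s: 12.45
ee_pos: [0.5087, -0.1176, 0.1439]
orientation: [0.0, 0.99, 0.144, 0.001]
ft_force: [-7.2, -0.0, 14.1]
finger_gap: -0.001
```

Request:
{"op": "send_rows", "data": {
  "rows": [
    [0,0,1,0,0,0,0],
    [0,0,1,0,0,0,0]
  ]
}}

```text
time_s: 12.65
ee_pos: [0.5087, -0.1177, 0.1436]
orientation: [0.001, 0.99, 0.144, 0.001]
ft_force: [-8.7, 0.3, 18.3]
finger_gap: 0.0
```

Request:
{"op": "send_rows", "data": {
  "rows": [
    [0,0,-5,0,0,0,0],
    [0,0,-20,0,0,0,0],
    [0,0,-45,0,0,0,0],
    [0,0,-80,0,0,0,0],
    [0,0,-120,0,0,0,0],
    [-40,0,-130,0,0,0,0],
    [-85,0,-130,0,0,0,0],
    [-120,0,-130,0,0,0,0],
    [-150,0,-130,0,0,0,0],
    [-150,0,-130,0,0,0,0]
  ]
}}

```text
time_s: 13.65
ee_pos: [0.3628, -0.1608, 0.2718]
orientation: [0.0, 0.99, 0.143, 0.001]
ft_force: [0.2, 0.2, 0.9]
finger_gap: -0.004
```

Run:
```python
from h import *
from rig import *
p,d=grab_frame("side")
cv2.imwrite("pics/c7.png",cv2.resize(p[180:340,290:450,::-1],(600,600),interpolation=cv2.INTER_CUBIC))
P=cloud("side",d);W=P[...,2];print((W[286:298,380:392]*1000).astype(int))
m=(p.max(2)<70)&(W>.17)&(W<.26)&(np.hypot(P[...,0]-.598,P[...,1]+.087)<.02)
print("knob",m.sum(),np.percentile(W[m],[2,50,98]))
m=(p.max(2)<70)&(W>.12)&(W<.2)&(np.hypot(P[...,0]-.509,P[...,1]+.117)<.03)
print("paddle",m.sum(),P[m].mean(0),P[m].min(0),P[m].max(0))
s=state();print(s["ee_pos"],s["ft_force"])
```

```text
[[42 42 42 64 68 66 66 65 65 42 42 42]
 [42 42 39 62 61 63 65 64 60 42 41 39]
 [43 44 43 58 58 61 62 60 42 41 41 40]
 [42 42 44 57 58 58 59 58 43 41 41 43]
 [45 43 44 53 55 56 58 55 44 43 43 41]
 [41 41 43 50 54 53 54 51 41 39 43 42]
 [40 42 40 46 52 51 49 49 41 44 43 43]
 [43 42 42 45 47 48 47 49 40 43 43 41]
 [41 40 43 44 45 45 42 43 42 43 42 44]
 [45 42 45 41 42 44 44 39 42 43 45 42]
 [65 65 66 65 41 41 40 44 42 41 43 67]
 [62 63 63 65 64 66 65 65 66 65 65 65]]
knob 281 [0.1961993  0.21927217 0.2324676 ]
paddle 233 [ 0.50886078 -0.12076262  0.14635712] [ 0.49301974 -0.13597858  0.14292098] [ 0.5262108  -0.10414204  0.1497121 ]
[ 0.36442593 -0.16070521  0.27163777] [ 0.2237689 -0.2856135  1.0909597]
```

View pics/c7.png

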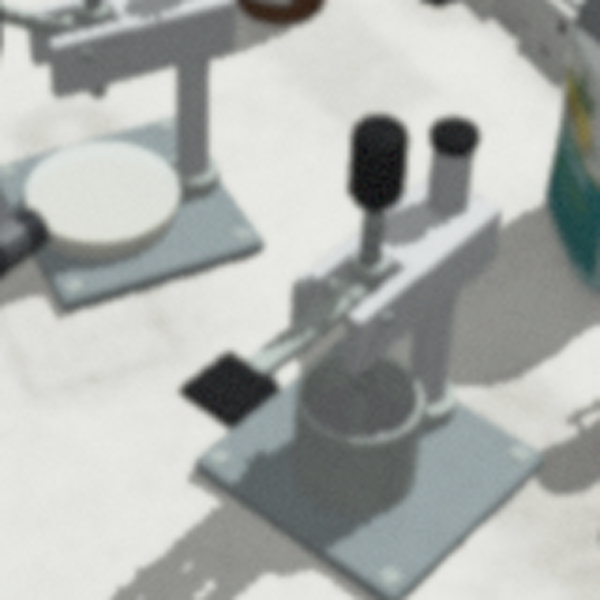

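Run:
```python
from h import *
from rig import *
p,d=grab_frame("side")
for n,p,d in(("0",*[np.load("side0.npz")[k] for k in "pd"]),("4",*[np.load("side4.npz")[k] for k in "pd"]),("now",p,d)):
    P=cloud("side",d);W=P[...,2];r=np.hypot(P[...,0]-.5985,P[...,1]+.0865)
    m=(r<.016)&(W>.165)&(W<.3)&(p.max(2)<75)
    zz=W[m];b=np.percentile(zz,99)
    top=m&(W>b-.006)&(r<.009);print(n,"top",np.median(W[top]),top.sum(),"rows",np.where(m)[0].min(),np.where(m)[0].max())
print(proj("side",(.5985,-.0865,.29)),proj("side",(.5985,-.0865,.2385)),proj("side",(.5985,-.0865,.232)))
```

```text
0 top 0.29089617004882706 64 rows 181 207
4 top 0.2306264616373459 59 rows 212 236
now top 0.23125281173237977 59 rows 212 236
[392.76860111 183.71168565] [390.70304851 210.2831371 ] [390.45451215 213.48033084]
```

The checks disagree. The knob dropped the full 60 mm with no contact force, which puts the tip at about 35 mm, but the cup surface reads 42.5 mm. I'll look more closely before handing in.

Run:
```python
from h import *
from rig import *
ps,ds=grab_frame("side");pt,dt=grab_frame("top");np.savez("side5.npz",p=ps,d=ds);np.savez("top5.npz",p=pt,d=dt)
b=np.load("side0.npz")["p"];c=np.load("side2.npz")["p"]
g=lambda p,x,y:cv2.resize(np.clip(p[y:y+45,x:x+45,::-1].astype(float)*1.6,0,255).astype(np.uint8),(390,300),interpolation=cv2.INTER_NEAREST)
cv2.imwrite("pics/c8.png",np.vstack([np.hstack([g(b,362,262),g(c,362,262)]),np.hstack([g(ps,362,262),g(pt,345,190)])]))
P=cloud("side",ds);
m=np.zeros(ds.shape,bool);m[282:294,382:390]=True
for r in range(282,296):
    q=P[r,383:389];q=q[q[:,2]>.0455]
    if len(q):print(r,q.mean(0).round(4))
W=cloud("top",dt)[...,2];print((W[200:232:2,352:392:3]*1000).astype(int))
```

```text
282 [ 0.5981 -0.0882  0.076 ]
283 [ 0.5981 -0.0884  0.0736]
284 [ 0.5983 -0.0884  0.0709]
285 [ 0.5984 -0.0886  0.0684]
286 [ 0.5986 -0.0886  0.0656]
287 [ 0.5988 -0.0885  0.0628]
288 [ 0.5977 -0.0886  0.0609]
289 [ 0.5983 -0.0881  0.0574]
290 [ 0.5982 -0.0885  0.0552]
291 [ 0.5982 -0.0887  0.0526]
292 [ 0.5981 -0.0891  0.0504]
293 [ 0.5985 -0.0887  0.0472]
294 [ 0.5984 -0.0908  0.0465]
[[   8   11   57  127  152  150  117  153  152  140  134  147  147    9]
 [   8   63   44  121  148  152  116 1075  145  146  144  148  150    7]
 [  10   65   43   40  144  149  149  147  146  143  139  144  151    9]
 [  10   64   40   41  137  149  149  144  145  144  143  142  151  151]
 [   9   60   42   42  143  147  149  144  143  142  142  133  148  145]
 [   7   66   39   41  137  149  147   61  146  142  141  125  149  146]
 [   7   62   42   47   41  146  149  149  140  142  144  120  147  141]
 [   9   65   39   41   42  138  152  151   45  143  142   42  133   13]
 [  10   59   37   43   41  127  149  148   44  144  144  143    9   10]
 [   8   46   64   40   41  123  147  137   42  144  142  144    8    8]
 [  10   35   57 1075   43   41  128   40   46  142  142  145   10    7]
 [   7   24   48   65   67   45   42   39   41   64  143  141   10   13]
 [   9   10   35   47   64   63   67   66   66   52  144  142  142    8]
 [   6    4   20   32   46   48   56   53   49   32  144  144  145    8]
 [   8    7    8   20   30   35   41   35   25   12  142  142  144    4]
 [   9    8   12    8   16   17   23   13    7    9    8  146  144    6]]
```

View pics/c8.png

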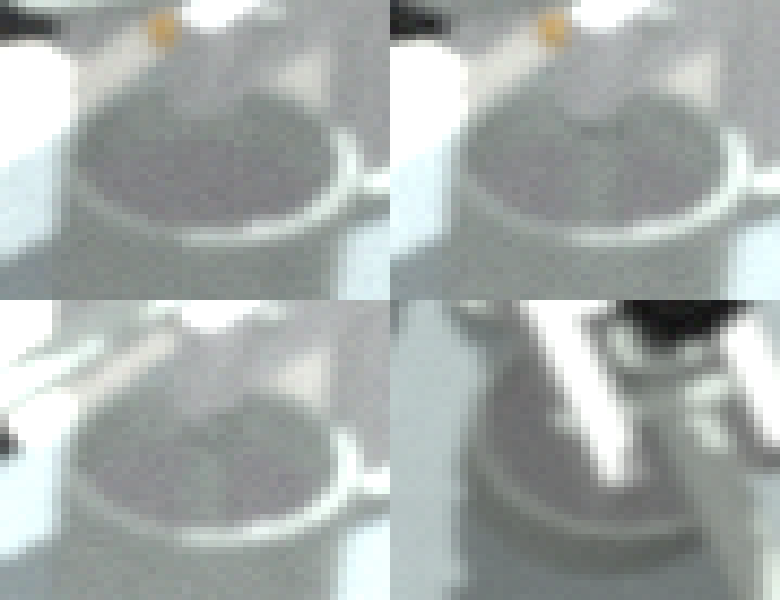

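Run:
```python
from h import *
for k in("top0","top5"):
    f=np.load(k+".npz");p,d=f["p"],f["d"];P=cloud("top",d);W=P[...,2];r=np.hypot(P[...,0]-.5985,P[...,1]+.0865)
    m=(r<.011)&(W>.2)&(W<.3);print(k,m.sum(),P[m].mean(0).round(4),np.percentile(W[m],[10,50,90]).round(4),[ (a.min(),a.max(),a.mean().round(1)) for a in np.where(m)])
for z in(.2905,.2385,.231): print(z,proj("top",(.5985,-.0865,z)).round(1))
# side: heights along knob+rod columns near axis
for k in("side0","side5"):
    f=np.load(k+".npz");p,d=f["p"],f["d"];P=cloud("side",d)
    r0=178 if k=="side0" else 206
    print(k)
    for v in range(r0,r0+62 if k=="side0" else 246):
        c=int(round(392.9-(v-183)*.045-(0)));q=P[v,c-1:c+3];print(v,p[v,c-1:c+3].mean().round(0),np.median(q,0).round(3),end=" | ")
    print()
```

```text
top0 218 [ 0.5975 -0.0859  0.2788] [0.2176 0.2902 0.2918] [(np.int64(164), np.int64(191), np.float64(173.6)), (np.int64(375), np.int64(392), np.float64(383.0))]
top5 164 [ 0.5982 -0.0864  0.2304] [0.2285 0.2303 0.2324] [(np.int64(176), np.int64(190), np.float64(182.7)), (np.int64(373), np.int64(387), np.float64(380.1))]
0.2905 [384.2 170.7]
0.2385 [380.7 181. ]
0.231 [380.2 182.4]
side0
178 191.0 [0.851 0.272 0.001] | 179 146.0 [ 0.605 -0.078  0.291] | 180 90.0 [ 0.603 -0.08   0.291] | 181 49.0 [ 0.603 -0.082  0.291] | 182 37.0 [ 0.601 -0.084  0.291] | 183 36.0 [ 0.599 -0.088  0.292] | 184 38.0 [ 0.598 -0.088  0.291] | 185 34.0 [ 0.597 -0.091  0.291] | 186 36.0 [ 0.595 -0.094  0.291] | 187 32.0 [ 0.595 -0.094  0.29 ] | 188 30.0 [ 0.594 -0.095  0.289] | 189 23.0 [ 0.594 -0.095  0.288] | 190 26.0 [ 0.595 -0.096  0.285] | 191 22.0 [ 0.595 -0.095  0.283] | 192 21.0 [ 0.593 -0.095  0.282] | 193 24.0 [ 0.593 -0.095  0.28 ] | 194 24.0 [ 0.593 -0.096  0.279] | 195 24.0 [ 0.593 -0.096  0.277] | 196 24.0 [ 0.594 -0.095  0.274] | 197 25.0 [ 0.594 -0.096  0.273] | 198 24.0 [ 0.594 -0.095  0.27 ]
[... 2083 characters left out ...]
0.097  0.218] | 226 27.0 [ 0.596 -0.097  0.215] | 227 24.0 [ 0.594 -0.098  0.213] | 228 27.0 [ 0.593 -0.097  0.211] | 229 24.0 [ 0.596 -0.097  0.208] | 230 22.0 [ 0.596 -0.097  0.207] | 231 24.0 [ 0.596 -0.098  0.204] | 232 26.0 [ 0.595 -0.098  0.202] | 233 26.0 [ 0.596 -0.098  0.201] | 234 41.0 [ 0.596 -0.097  0.197] | 235 66.0 [ 0.595 -0.098  0.195] | 236 95.0 [ 0.6   -0.092  0.188] | 237 92.0 [ 0.599 -0.09   0.185] | 238 100.0 [ 0.6   -0.09   0.182] | 239 101.0 [ 0.599 -0.09   0.18 ] | 240 98.0 [ 0.6   -0.09   0.177] | 241 95.0 [ 0.601 -0.089  0.174] | 242 97.0 [ 0.601 -0.088  0.171] | 243 103.0 [ 0.601 -0.09   0.171] | 244 110.0 [ 0.601 -0.089  0.168] | 245 120.0 [ 0.601 -0.09   0.166] |
```

Run:
```python
from h import *
f=np.load("side0.npz");p,d=f["p"],f["d"];P=cloud("side",d)
m=(p.max(2)<60)&(P[...,2]>.2);m[:, :290]=0;m[:,335:]=0;m[:115]=0;m[150:]=0
W=P[...,2];print("spare knob",m.sum(),P[m].mean(0),np.percentile(W[m],[90,98]))
t=np.median(W[m&(W>np.percentile(W[m],99)-.004)]);print(t)
ft=np.load("top0.npz");T=cloud("top",ft["d"]);q=T[180:200,204:224];q=q[(q[:,:,2]>.26)&(q[:,:,2]<.32)];print("top cam",q.mean(0),np.median(q[:,2]))
c=q.mean(0)
for z in(t-.196,t-.188,.118):print(z,proj("side",(c[0],c[1],z)).round(1))
print((W[190:214,308:328:2]*1000).astype(int))
cv2.imwrite("pics/c9.png",cv2.resize(p[110:270,270:380,::-1],(412,600),interpolation=cv2.INTER_CUBIC))
# far resin edge
for h in(.025,.030,.035,.0425):print(h,proj("side",(.5985+.0124,-.0865+.0251,h)).round(1))
```

```text
spare knob 241 [0.57268467 0.14578154 0.2724961 ] [0.28761171 0.28919266]
0.2876265563526993
top cam [0.57141682 0.15216033 0.28285312] 0.28625222424796837
0.09162655635269928 [313.9 207. ]
0.09962655635269929 [313.7 204. ]
0.118 [313.4 196.9]
[[151 151 148 147 147 143 144 143 143 141]
 [148 145 147 145 145 143 142 142 139 137]
 [144 144 145 143 141 141 138 139 137 135]
 [144 143 143 144 139 139 134 135 133 134]
 [140 141 140 141 137 135 135 132 131 131]
 [139 136 138 140 133 134 132 129 129 130]
 [138 136 134 135 132 129 129 129 128 125]
 [136 133 131 131 127 127 126 127 127 121]
 [133 132 132 127 126 127 125 124 122 120]
 [131 129 129 125 126 121 122 120 119 118]
 [127 124 125 125 121 122 118 119 117 114]
 [125 124 124 123 120 119 115 116   1   1]
 [122 122 118 119 116 115  -1   0   0   2]
 [118 120 116 115 102   0   1   0  -1   0]
 [118 115   0  98 100   2   0  -1   0   0]
 [113   0   1  93  95   0  -1   0   1   0]
 [ -1   0  -2   0   2   0   0   0   2   2]
 [ -1   2   1  -1   0   1   0  -1   1   0]
 [ -2  -1  -3   0   0   0   0   3   0   0]
 [  0   0   0  -3   0  -1   0   1   1  -1]
 [ -1   1   1   0   2   0   4  -1   1   0]
 [  4   0  -2   0   0  -2   1   2   3   0]
 [  0   0   0   0   1  -2   0   2   0   0]
 [  2   0   1   0   0   0   0   0   0   0]]
0.025 [382.3 289.2]
0.03 [382.5 287.4]
0.035 [382.6 285.6]
0.0425 [382.8 282.9]
```

View pics/c9.png

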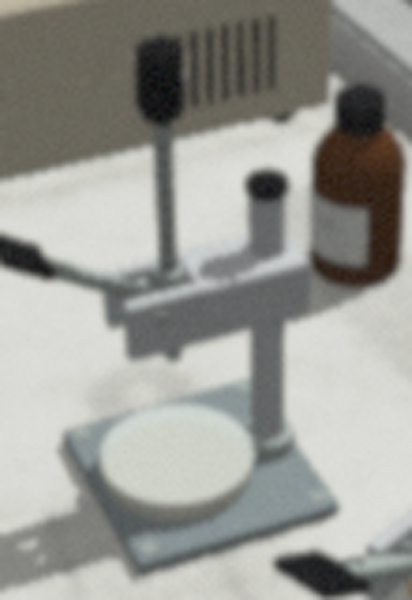

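Both cameras put the knob top at 231 mm. The spare gauge confirms the 196 mm length from knob top to tip, so the tip is near 35 mm. It passed the visible surface with no contact force, so contact was never felt. To be sure, I'll lift the lever again by gripping the paddle's sides, then lower the probe until I feel contact.

Request:
{"op": "send_rows", "data": {
  "rows": [
    [40,0,0,0,0,0,0.7],
    [80,0,0,0,0,0,0.7],
    [120,0,0,0,0,0,0.7],
    [148,0,0,0,0,0,0.7],
    [148,0,25,0,0,0,0.7],
    [148,0,60,0,0,0,0.7],
    [148,0,95,0,0,0,0.7],
    [148,0,120,0,0,0,0.7],
    [148,0,138,0,0,0,0.7],
    [148,0,143,0,0,0,0.7]
  ]
}}

```text
time_s: 14.85
ee_pos: [0.5064, -0.1171, 0.1253]
orientation: [-0.001, 0.989, 0.145, -0.002]
ft_force: [-0.9, -0.1, -0.7]
finger_gap: 0.701
```

Run:
```python
from h import *
from rig import *
p,d=grab_frame("side")
cv2.imwrite("pics/c10.png",cv2.resize(p[180:340,290:450,::-1],(600,600),interpolation=cv2.INTER_CUBIC))
s=state();print(s["ee_pos"],s["finger_gap"],s["ft_force"])
```

```text
[ 0.5065728  -0.11726783  0.12585883] 0.7023121935936033 [-1.46796924 -0.24711519 -0.24006488]
```

View pics/c10.png

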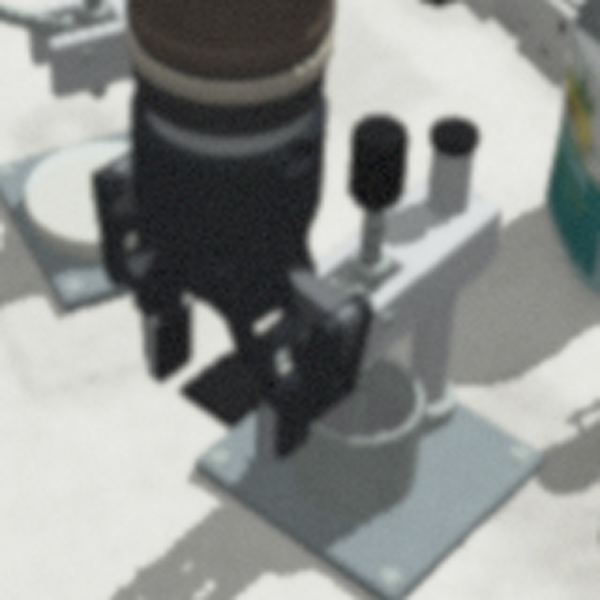

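Request:
{"op": "send_rows", "data": {
  "rows": [
    [0,0,4,0,0,0,0.6],
    [0,0,5,0,0,0,0.3],
    [0,0,5,0,0,0,0.3],
    [0,0,5,0,0,0,0.3],
    [0,0,5,0,0,0,0.3],
    [0,0,5,0,0,0,0.3]
  ],
  "newtons": 60
}}

```text
time_s: 15.5
ee_pos: [0.5074, -0.1177, 0.124]
orientation: [-0.0, 0.989, 0.145, 0.001]
ft_force: [0.4, 4.4, 3.1]
finger_gap: 0.362
```

Request:
{"op": "send_rows", "data": {
  "rows": [
    [0,0,-4,0,0,0,0.3],
    [0.3,0,-8,0,0,0,0.3],
    [1,0,-13,0,0,0,0.3],
    [2,0,-18,0,0,0,0.3],
    [4,0,-24,0,0,0,0.3],
    [6,0,-29,0,0,0,0.3],
    [8,0,-34,0,0,0,0.3],
    [10,0,-38,0,0,0,0.3],
    [12,0,-41,0,0,0,0.3],
    [12,0,-41,0,0,0,0.3]
  ]
}}

```text
time_s: 16.5
ee_pos: [0.5177, -0.1141, 0.1642]
orientation: [-0.001, 0.989, 0.145, -0.001]
ft_force: [-0.8, 5.3, -4.4]
finger_gap: 0.358
```

Run:
```python
from h import *
from rig import *
p,d=grab_frame("side")
cv2.imwrite("pics/c11.png",cv2.resize(p[180:340,290:450,::-1],(600,600),interpolation=cv2.INTER_CUBIC))
s=state();print(s["ee_pos"],s["finger_gap"],s["ft_force"])
```

```text
[ 0.51762534 -0.11408034  0.16420917] 0.3602800307556331 [-1.2409679   5.34498286 -6.30035071]
```

View pics/c11.png

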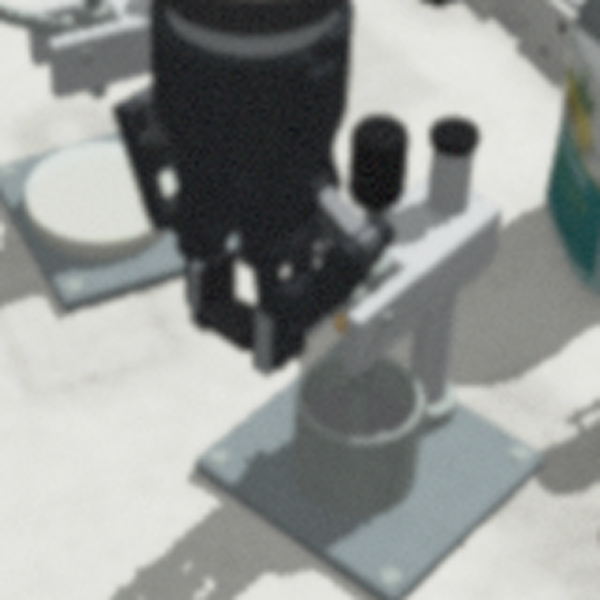

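Request:
{"op": "send_rows", "data": {
  "rows": [
    [0,0,0,0,0,0,0.8],
    [0,0,0,0,0,0,0.8],
    [0,0,0,0,0,0,0.8],
    [0,0,-10,0,0,0,0.8],
    [0,0,-40,0,0,0,0.9],
    [0,0,-80,0,0,0,0.9],
    [0,0,-100,0,0,0,0.9],
    [40,-2,-100,0,0,0,0.9],
    [80,-3,-100,0,0,0,0.9],
    [85,-3,-100,0,0,0,0.9]
  ],
  "newtons": 20
}}

```text
time_s: 17.55
ee_pos: [0.6021, -0.0866, 0.2639]
orientation: [0.0, 0.989, 0.145, 0.001]
ft_force: [-0.6, 0.2, 0.7]
finger_gap: 0.901
```

Request:
{"op": "send_rows", "data": {
  "rows": [
    [-1,0,0,0,0,0,0.9],
    [-1,0,25,0,0,0,0.9],
    [-1,0,50,0,0,0,0.9],
    [-1,0,66,0,0,0,0.9],
    [-1,0,70,0,0,0,0.7],
    [-1,0,70,0,0,0,0.2],
    [-1,0,70,0,0,0,0.2],
    [-1,0,70,0,0,0,0.2],
    [-1,0,70,0,0,0,0.2],
    [-1,0,70,0,0,0,0.2]
  ]
}}

```text
time_s: 18.55
ee_pos: [0.5977, -0.0864, 0.1954]
orientation: [-0.001, 0.989, 0.145, 0.0]
ft_force: [-2.4, 5.3, 0.3]
finger_gap: 0.289
```

Run:
```python
from h import *
from rig import *
p,d=grab_frame("side")
cv2.imwrite("pics/c12.png",cv2.resize(p[180:340,290:450,::-1],(600,600),interpolation=cv2.INTER_CUBIC))
P=cloud("side",d);W=P[...,2]
m=(p.max(2)<70)&(W>.12)&(W<.21)&(np.hypot(P[...,0]-.515,P[...,1]+.115)<.035)
print("paddle",m.sum(),P[m].mean(0),P[m].min(0),P[m].max(0))
s=state();print(s["ee_pos"],s["finger_gap"],s["ft_force"])
```

```text
paddle 164 [ 0.51605412 -0.11939649  0.18086613] [ 0.50059423 -0.13287785  0.16368135] [ 0.54073263 -0.10390443  0.18721294]
[ 0.5976872  -0.08642344  0.19541976] 0.29589176225605074 [-3.14240601  5.84581226 -0.03667406]
```

View pics/c12.png

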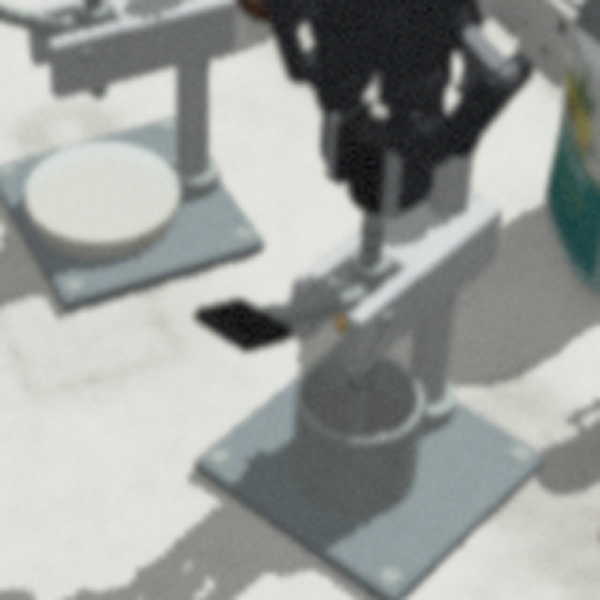

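Request:
{"op": "send_rows", "data": {
  "rows": [
    [0,0,0.5,0,0,0,0.2],
    [0,0,1,0,0,0,0.2],
    [0,0,1.5,0,0,0,0.2],
    [0,0,2,0,0,0,0.2]
  ]
}}

```text
time_s: 19.0
ee_pos: [0.5977, -0.0864, 0.1934]
orientation: [-0.001, 0.989, 0.145, 0.0]
ft_force: [-2.9, 5.4, 1.9]
finger_gap: 0.293
```

Request:
{"op": "send_rows", "data": {
  "rows": [
    [0,0,0.5,0,0,0,0.2],
    [0,0,1,0,0,0,0.2],
    [0,0,1.5,0,0,0,0.2],
    [0,0,2,0,0,0,0.2]
  ]
}}

```text
time_s: 19.4
ee_pos: [0.5977, -0.0864, 0.1914]
orientation: [-0.001, 0.989, 0.145, 0.0]
ft_force: [-3.0, 5.3, 1.1]
finger_gap: 0.295
```

Request:
{"op": "send_rows", "data": {
  "rows": [
    [0,0,0.5,0,0,0,0.2],
    [0,0,1,0,0,0,0.2],
    [0,0,1.5,0,0,0,0.2],
    [0,0,2,0,0,0,0.2]
  ]
}}

```text
time_s: 19.8
ee_pos: [0.5977, -0.0864, 0.1894]
orientation: [-0.001, 0.989, 0.145, 0.0]
ft_force: [-3.0, 5.5, 0.6]
finger_gap: 0.298
```

Request:
{"op": "send_rows", "data": {
  "rows": [
    [0,0,0.5,0,0,0,0.2],
    [0,0,1,0,0,0,0.2],
    [0,0,1.5,0,0,0,0.2],
    [0,0,2,0,0,0,0.2]
  ]
}}

```text
time_s: 20.2
ee_pos: [0.5977, -0.0864, 0.1874]
orientation: [-0.001, 0.989, 0.145, 0.0]
ft_force: [-2.9, 5.9, 1.4]
finger_gap: 0.293
```

Run:
```python
from h import *
from rig import *
p,d=grab_frame("side");np.savez("side6.npz",p=p,d=d)
cv2.imwrite("pics/c13.png",cv2.resize(p[180:340,290:450,::-1],(600,600),interpolation=cv2.INTER_CUBIC))
P=cloud("side",d)
for v in range(224,252):
    c=int(round(392.9-(v-183)*.045));print(v,p[v,c-1:c+3].mean().round(0),np.median(P[v,c-1:c+3],0).round(3),end=" | ")
print((P[286:298,380:392,2]*1000).astype(int))
```

```text
224 47.0 [ 0.592 -0.1    0.222] | 225 52.0 [ 0.592 -0.1    0.221] | 226 49.0 [ 0.593 -0.1    0.218] | 227 52.0 [ 0.593 -0.098  0.215] | 228 54.0 [ 0.594 -0.1    0.213] | 229 53.0 [ 0.593 -0.101  0.212] | 230 54.0 [ 0.594 -0.099  0.209] | 231 57.0 [ 0.593 -0.101  0.208] | 232 60.0 [ 0.593 -0.103  0.208] | 233 62.0 [ 0.593 -0.103  0.206] | 234 63.0 [ 0.593 -0.102  0.203] | 235 63.0 [ 0.593 -0.103  0.201] | 236 65.0 [ 0.593 -0.103  0.199] | 237 51.0 [ 0.593 -0.1    0.195] | 238 51.0 [ 0.593 -0.1    0.192] | 239 53.0 [ 0.592 -0.1    0.191] | 240 70.0 [ 0.595 -0.097  0.185] | 241 88.0 [ 0.599 -0.091  0.176] | 242 99.0 [ 0.6   -0.09   0.173] | 243 102.0 [ 0.6   -0.09   0.171] | 244 109.0 [ 0.601 -0.09   0.168] | 245 119.0 [ 0.601 -0.09   0.166] | 246 125.0 [ 0.601 -0.09   0.163] | 247 124.0 [ 0.602 -0.089  0.16 ] | 248 122.0 [ 0.601 -0.09   0.16 ] | 249 128.0 [ 0.603 -0.089  0.155] | 250 142.0 [ 0.602 -0.09   0.154] | 251 148.0 [ 0.601 -0.092  0.154] | [[43 42 45 61 65 67 65 65 64 41 42 39]
 [41 41 43 62 62 64 65 65 61 41 44 40]
 [41 42 41 60 61 59 62 63 39 41 41 42]
 [44 43 43 56 58 59 57 60 43 39 44 42]
 [42 43 42 54 55 55 57 53 41 41 43 43]
 [41 43 43 51 52 53 53 50 42 44 43 43]
 [41 39 44 48 52 51 50 49 42 42 42 41]
 [42 40 40 45 47 47 49 48 43 42 41 43]
 [42 42 40 46 46 45 43 43 43 45 44 43]
 [43 42 42 42 43 41 41 42 41 43 43 43]
 [65 65 64 67 42 43 41 44 43 42 41 62]
 [63 62 65 63 64 66 66 64 66 66 65 65]]
```

View pics/c13.png

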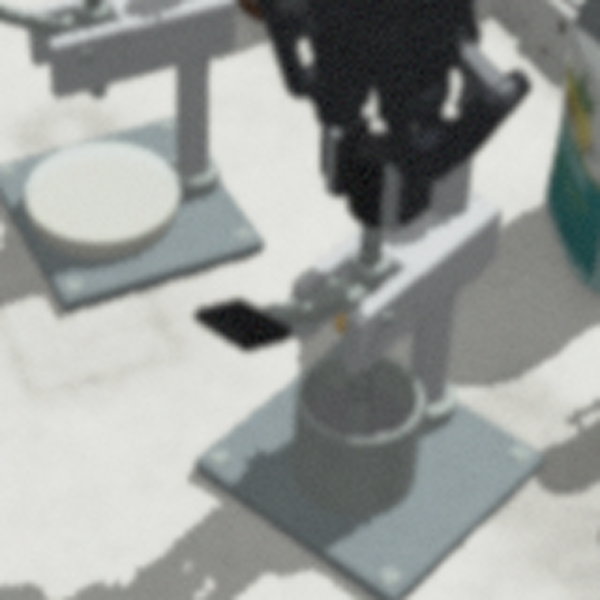

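The knob followed down another 8 mm, so the rod passes through the surface that is drawn. Real contact lies lower and I'll continue by feel.

Request:
{"op": "send_rows", "data": {
  "rows": [
    [0,0,0.5,0,0,0,0.2],
    [0,0,1,0,0,0,0.2],
    [0,0,1.5,0,0,0,0.2],
    [0,0,2,0,0,0,0.2]
  ]
}}

```text
time_s: 20.65
ee_pos: [0.5977, -0.0864, 0.1854]
orientation: [-0.001, 0.989, 0.145, 0.0]
ft_force: [-2.7, 5.3, 0.5]
finger_gap: 0.298
```

Request:
{"op": "send_rows", "data": {
  "rows": [
    [0,0,0.5,0,0,0,0.2],
    [0,0,1,0,0,0,0.2],
    [0,0,1.5,0,0,0,0.2]
  ]
}}

```text
time_s: 20.95
ee_pos: [0.5977, -0.0864, 0.1839]
orientation: [-0.001, 0.989, 0.145, 0.0]
ft_force: [-3.4, 5.6, 0.5]
finger_gap: 0.299
```

Request:
{"op": "send_rows", "data": {
  "rows": [
    [0,0,0.5,0,0,0,0.2],
    [0,0,1,0,0,0,0.2],
    [0,0,1.5,0,0,0,0.2]
  ]
}}

```text
time_s: 21.25
ee_pos: [0.5977, -0.0864, 0.1824]
orientation: [-0.001, 0.989, 0.145, 0.0]
ft_force: [-3.4, 5.2, 0.3]
finger_gap: 0.299
```

Request:
{"op": "send_rows", "data": {
  "rows": [
    [0,0,0.5,0,0,0,0.2],
    [0,0,1,0,0,0,0.2],
    [0,0,1.5,0,0,0,0.2]
  ]
}}

```text
time_s: 21.55
ee_pos: [0.5977, -0.0864, 0.1809]
orientation: [-0.001, 0.989, 0.145, 0.0]
ft_force: [-2.8, 5.3, 0.9]
finger_gap: 0.296
```

Run:
```python
from h import *
from rig import *
p,d=grab_frame("side");np.savez("side7.npz",p=p,d=d)
P=cloud("side",d)
for v in range(236,252):
    c=int(round(392.9-(v-183)*.045));print(v,p[v,c-1:c+3].mean().round(0),np.median(P[v,c-1:c+3],0).round(3),end=" | ")
```

```text
236 67.0 [ 0.593 -0.103  0.2  ] | 237 51.0 [ 0.593 -0.099  0.194] | 238 51.0 [ 0.593 -0.099  0.192] | 239 50.0 [ 0.593 -0.1    0.19 ] | 240 53.0 [ 0.593 -0.1    0.188] | 241 57.0 [ 0.593 -0.099  0.185] | 242 58.0 [ 0.593 -0.1    0.184] | 243 73.0 [ 0.596 -0.095  0.176] | 244 97.0 [ 0.6   -0.09   0.168] | 245 120.0 [ 0.601 -0.089  0.166] | 246 128.0 [ 0.601 -0.089  0.163] | 247 125.0 [ 0.601 -0.09   0.162] | 248 122.0 [ 0.601 -0.09   0.159] | 249 131.0 [ 0.602 -0.09   0.156] | 250 146.0 [ 0.602 -0.091  0.156] | 251 149.0 [ 0.6   -0.093  0.154] |
```

Request:
{"op": "send_rows", "data": {
  "rows": [
    [0,0,0.5,0,0,0,0.2],
    [0,0,1,0,0,0,0.2],
    [0,0,1.5,0,0,0,0.2]
  ]
}}

```text
time_s: 21.9
ee_pos: [0.5977, -0.0864, 0.1794]
orientation: [-0.001, 0.989, 0.145, 0.0]
ft_force: [-3.7, 4.6, 1.2]
finger_gap: 0.295
```

Request:
{"op": "send_rows", "data": {
  "rows": [
    [0,0,0,0,0,0,0.5],
    [0,0,0,0,0,0,0.7],
    [0,0,0,0,0,0,0.7],
    [0,0,-15,0,0,0,0.7],
    [0,0,-45,0,0,0,0.7],
    [0,0,-80,0,0,0,0.7],
    [0,0,-95,0,0,0,0.7],
    [-40,0,-95,0,0,0,0.7],
    [-80,0,-95,0,0,0,0.3],
    [-80,0,-95,0,0,0,0]
  ]
}}

```text
time_s: 22.9
ee_pos: [0.5179, -0.1115, 0.2745]
orientation: [0.0, 0.99, 0.143, -0.0]
ft_force: [-0.9, 0.3, 0.3]
finger_gap: 0.37
```

Run:
```python
from h import *
from rig import *
p,d=grab_frame("side");np.savez("side8.npz",p=p,d=d)
P=cloud("side",d);W=P[...,2];r=np.hypot(P[...,0]-.5985,P[...,1]+.0865)
m=(r<.016)&(W>.165)&(W<.3)&(p.max(2)<75);b=np.percentile(W[m],99);t=m&(W>b-.006)&(r<.009);print("knob top",np.median(W[t]),np.where(m)[0].min(),np.where(m)[0].max())
cv2.imwrite("pics/c14.png",cv2.resize(p[180:340,290:450,::-1],(600,600),interpolation=cv2.INTER_CUBIC))
s=state();print(s["ee_pos"],s["finger_gap"],s["ft_force"])
print((W[284:298,380:392]*1000).astype(int))
```

```text
knob top 0.21406662117970204 220 244
[ 0.51990097 -0.11125282  0.27442764] 0.28327968658423847 [ 0.61131426 -1.6975481   0.14586903]
[[ 42  44  43  69  68  72  72  71  70  39  42  41]
 [ 42  43  43  65  68  68  68  68  69  42  43  43]
 [ 42  41  40  62  66  67  68  68  66  42  43  41]
 [ 41  40  43  61  63  63  65  63  60  42  42  42]
 [ 41  42  41  59  60  61  63  61  58  41  42  42]
 [ 41  43  44  57  59  60  57  58  42  44  44  42]
 [ 43  44  40  53  56  55 735  54  41  40  42  43]
 [ 41  45  43  51  54  53  52  52  39  42  42  43]
 [ 40  44  42  50  50  52  51  50  44  42  41  42]
 [ 41  41  42  47  46  47  46  45  44  43  42  41]
 [ 44  43  41  44  44  44  44  43  40  44  42  42]
 [ 43  40  44  41  41  43  42  41  43  39  42  45]
 [ 66  65  65  66  42  42  44  42  42  41  42  65]
 [ 63  63  61  63  65  64  65  65  66  65  66  64]]
```

View pics/c14.png

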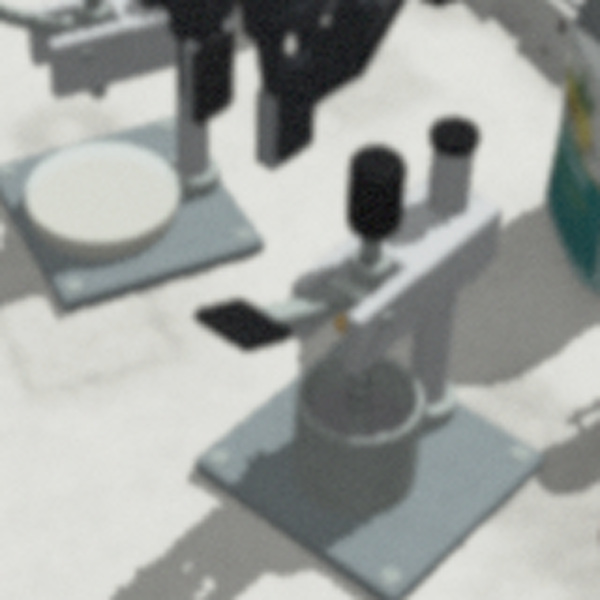

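I released and looked again. The knob top is at 214 mm, so the tip is at about 18 mm. That is below even the lowest resin height allowed (23 mm), and no force was ever felt. So the resin in this scene gives no resistance, and the only evidence of its surface is the camera reading of 42.5 mm. A buried tip isn't a tip resting on the resin, so I'll raise the probe until the tip is at that surface, about 40–41 mm, before clamping.

Request:
{"op": "send_rows", "data": {
  "rows": [
    [0,0,0,0,0,0,0.8],
    [40,0,0,0,0,0,0.8],
    [76,0,0,0,0,0,0.8],
    [80,0,0,0,0,0,0.8],
    [80,0,25,0,0,0,0.8],
    [80,0,60,0,0,0,0.8],
    [80,0,88,0,0,0,0.8],
    [80,0,94,0,0,0,0.7],
    [80,0,94,0,0,0,0.2],
    [80,0,94,0,0,0,0.2]
  ]
}}

```text
time_s: 23.95
ee_pos: [0.5988, -0.0878, 0.1809]
orientation: [0.0, 0.99, 0.144, 0.001]
ft_force: [0.3, 0.5, 0.5]
finger_gap: 0.366
```

Request:
{"op": "send_rows", "data": {
  "rows": [
    [0,0,0,0,0,0,0.2],
    [0,0,0,0,0,0,0.2],
    [0,0,0,0,0,0,0.2]
  ]
}}

```text
time_s: 24.25
ee_pos: [0.5984, -0.0862, 0.1811]
orientation: [-0.001, 0.989, 0.145, 0.001]
ft_force: [-1.8, 5.6, -0.4]
finger_gap: 0.292
```

Raise 22 mm, release, back off and look.

Request:
{"op": "send_rows", "data": {
  "rows": [
    [0,0,-4,0,0,0,0.2],
    [0,0,-8,0,0,0,0.2],
    [0,0,-12,0,0,0,0.2],
    [0,0,-16,0,0,0,0.2],
    [0,0,-20,0,0,0,0.2],
    [0,0,-22,0,0,0,0.2],
    [0,0,-22,0,0,0,0.2],
    [0,0,-22,0,0,0,0.5],
    [0,0,-22,0,0,0,0.7],
    [0,0,-22,0,0,0,0.7]
  ]
}}

```text
time_s: 25.25
ee_pos: [0.5985, -0.0881, 0.2023]
orientation: [0.0, 0.99, 0.144, 0.001]
ft_force: [-0.5, 0.9, 1.0]
finger_gap: 0.703
```

Request:
{"op": "send_rows", "data": {
  "rows": [
    [0,0,-15,0,0,0,0.7],
    [0,0,-45,0,0,0,0.7],
    [0,0,-72,0,0,0,0.7],
    [-40,2,-72,0,0,0,0.7],
    [-81,5,-72,0,0,0,0],
    [-81,5,-72,0,0,0,0]
  ]
}}

```text
time_s: 25.85
ee_pos: [0.5184, -0.1169, 0.2747]
orientation: [0.0, 0.99, 0.143, -0.0]
ft_force: [-0.8, -0.1, 1.0]
finger_gap: 0.369
```

Run:
```python
from h import *
from rig import *
p,d=grab_frame("side");np.savez("side9.npz",p=p,d=d)
P=cloud("side",d);W=P[...,2];r=np.hypot(P[...,0]-.5985,P[...,1]+.0865)
m=(r<.016)&(W>.165)&(W<.3)&(p.max(2)<75);b=np.percentile(W[m],99);t=m&(W>b-.006)&(r<.009);print("knob top",np.median(W[t]),np.where(m)[0].min(),np.where(m)[0].max())
s=state();print(s["ee_pos"],s["finger_gap"],s["ft_force"])
print((W[288:298,380:392]*1000).astype(int))
m=(p.max(2)<70)&(W>.12)&(W<.21)&(np.hypot(P[...,0]-.515,P[...,1]+.115)<.035)
print("paddle",m.sum(),P[m].mean(0),P[m].min(0),P[m].max(0))
```

```text
knob top 0.23564109691902702 209 234
[ 0.52039108 -0.11650079  0.27457768] 0.2797830796568053 [0.44402648 0.2552594  0.42105864]
[[42 42 41 59 61 61 61 61 43 42 41 41]
 [41 41 42 55 60 57 59 60 43 44 43 44]
 [41 41 42 55 55 55 56 58 43 43 41 41]
 [42 42 42 51 53 55 53 52 42 42 44 42]
 [43 42 42 50 51 48 51 48 40 42 44 43]
 [42 40 42 48 49 48 48 46 43 42 40 39]
 [43 42 42 44 44 48 44 44 42 44 41 43]
 [40 42 42 43 43 42 44 42 41 41 43 42]
 [64 64 63 64 40 43 41 42 42 40 41 63]
 [64 65 64 66 63 63 66 66 66 64 65 64]]
paddle 156 [ 0.51537601 -0.11948508  0.18124697] [ 0.50013602 -0.13323269  0.17203082] [ 0.5339967  -0.1031141   0.18692839]
```

Request:
{"op": "send_rows", "data": {
  "rows": [
    [-1,-2,20,0,0,0,0],
    [-1,-2,45,0,0,0,0],
    [-1,-2,68,0,0,0,0],
    [-1,-2,80,0,0,0,0],
    [-2,-2,87,0,0,0,0],
    [-4,-2,91,0,0,0,0],
    [-6,-2,95,0,0,0,0],
    [-7,-2,99,0,0,0,0],
    [-8,-2,103,0,0,0,0],
    [-9,-2,107,0,0,0,0]
  ]
}}

```text
time_s: 26.9
ee_pos: [0.5126, -0.1166, 0.1665]
orientation: [0.0, 0.99, 0.144, 0.0]
ft_force: [-0.3, -1.0, 0.8]
finger_gap: -0.0
```

Request:
{"op": "send_rows", "data": {
  "rows": [
    [-1,0,4,0,0,0,0],
    [-2,0,8,0,0,0,0],
    [-3,0,11,0,0,0,0],
    [-3,0,14,0,0,0,0],
    [-3,0,17,0,0,0,0],
    [-3,0,19,0,0,0,0],
    [-3,0,20,0,0,0,0]
  ]
}}

```text
time_s: 27.6
ee_pos: [0.5093, -0.1173, 0.1462]
orientation: [0.0, 0.99, 0.144, -0.0]
ft_force: [-2.7, -0.8, 3.0]
finger_gap: -0.001
```

Request:
{"op": "send_rows", "data": {
  "rows": [
    [0,0,1,0,0,0,0],
    [0,0,2,0,0,0,0],
    [0,0,3,0,0,0,0],
    [0,0,4,0,0,0,0],
    [0,0,4.5,0,0,0,0],
    [0,0,4.5,0,0,0,0]
  ]
}}

```text
time_s: 28.2
ee_pos: [0.5095, -0.1174, 0.1438]
orientation: [0.001, 0.99, 0.144, 0.001]
ft_force: [-9.0, -1.4, 15.5]
finger_gap: -0.001
```

Request:
{"op": "send_rows", "data": {
  "rows": [
    [0,0,-5,0,0,0,0],
    [0,0,-20,0,0,0,0],
    [0,0,-45,0,0,0,0],
    [0,0,-80,0,0,0,0],
    [0,0,-120,0,0,0,0],
    [-40,0,-130,0,0,0,0],
    [-85,0,-130,0,0,0,0],
    [-120,0,-130,0,0,0,0],
    [-150,0,-130,0,0,0,0],
    [-150,0,-130,0,0,0,0]
  ]
}}

```text
time_s: 29.2
ee_pos: [0.3639, -0.1603, 0.2724]
orientation: [0.0, 0.99, 0.143, 0.001]
ft_force: [0.7, 0.4, -0.5]
finger_gap: -0.001
```

Run:
```python
from h import *
from rig import *
p,d=grab_frame("side")
cv2.imwrite("pics/c15.png",p[:,:,::-1])
P=cloud("side",d);W=P[...,2];r=np.hypot(P[...,0]-.5985,P[...,1]+.0865)
m=(r<.016)&(W>.165)&(W<.3)&(p.max(2)<75);b=np.percentile(W[m],99);t=m&(W>b-.006)&(r<.009);print("knob top",np.median(W[t]))
m=(p.max(2)<70)&(W>.12)&(W<.2)&(np.hypot(P[...,0]-.509,P[...,1]+.117)<.03)
print("paddle",m.sum(),P[m].mean(0),P[m].min(0),P[m].max(0))
s=state();print(s["ee_pos"],s["ft_force"],s["time_s"])
```

```text
knob top 0.2358543655567563
paddle 231 [ 0.50876056 -0.1207583   0.14647921] [ 0.49184791 -0.13566209  0.14343219] [ 0.52674968 -0.10324266  0.14903396]
[ 0.36543277 -0.16028453  0.2722502 ] [ 0.83175748 -0.19575573 -0.13573271] 29.25
```

View pics/c15.png

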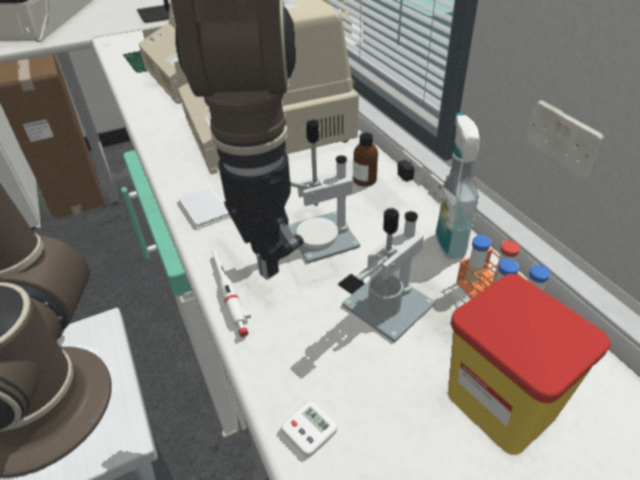

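The gripper is clear. The lever is fully down (paddle at 350,284), the knob is unmoved at 236 mm, and the spare gauge is untouched. Handing in.

```bash
python3 -c "
from rig import *
print(sign_off())"
```

```text
the job is handed in; nothing more can be done
None
```

I lowered the probe of the gauge over the cup to the resin surface, let go, and pressed its lock lever down to the stop. I handed the job in at about 29 s. One check disagreed: I never felt the tip touch the resin.

- **Last checks:** The paddle's top is at 146 mm and level, so the lever is fully down. It stopped under 15–18 N of press. The knob top is at 236 mm, the same before and after locking, which puts the tip at about 40 mm. The resin surface reads 42.5 mm in the depth pictures, so the tip is level with it to within about 3 mm. The gripper is clear of everything, and I did not touch the spare gauge.
- **Check that failed:** The tip passed below the visible resin surface without any contact force. To be sure, I lifted the lever again by the sides of its paddle and felt further down. The tip reached about 18 mm, below the lowest height the resin could have (23 mm), still with no resistance.
- **What I did about it:** I raised the probe back to the surface measured by camera and locked it again. The final height therefore rests on the cameras and the stated 196 mm probe length, not on a felt contact.

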